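Draw the hall vent window shut with the window pole

ROBOT

A 6-joint arm with a two-finger parallel gripper is mounted at the origin on the work surface. World frame = base frame: x ahead of the robot, y to its left, z up, the work surface at z = 0. Lengths are in m, angles in rad, forces in N, time in s.
With the tool pointing down it reaches from about 0.35 to 0.775 m from the base axis. Payload 7.3 kg.
Tool frame: the origin (TCP) lies midway between the tips of the shut fingers; the grasp point (between the pads) lies 19 mm behind it (robot.grasp_offset is the z of the grasp point in the tool frame, in m); z points along the fingers, y is the direction in which the jaws open and shut (so a half turn about z gives the same grasp; the last joint's range is limited). The gripper opens to 92 mm and grips with 3 to 60 N. Pads are 19 mm wide; open, the fingers measure 130 mm over their backs; the gripper's body (75 mm by 190 mm) begins 47 mm behind the grasp point.
Start: joints at [-1.302, 0.342, 1.524, -0, 1.275, -0.146], TCP at [0.212, -0.48, 0.227] pointing down, gripper open.
Joint ranges: [-2.53, 2.53], [-0.77, 2.02], [0.04, 2.7], [-1, 4.14], [0.28, 2.66], [-3.11, 3.11]. Speed limits (rad/s): [2.57, 2.57, 3.14, 3.14, 3.14, 3.14].

INTERFACE

Orientations are given as [roll, pitch, yaw] about the fixed x, y, z axes, in that order (R = Rz(yaw) Ry(pitch) Rx(roll)).
In Python, from cell import observe, imaging, workorder, robot gives the robot as it stands. The module is installed in compiled form; this text tells all that it offers.
- The arm moves only by the tool send_rows, never from a script. Its argument "series" is a list of rows, each a list of 7 numbers: the shift along the tool's x, y, z in m, then the turn, a rotation vector about the tool's x, y, z in rad, then the closure, from 0 (fully open) to 1 (shut). A call has 1 to 5 rows; each row shifts and turns the commanded pose from where the row before left it, along the tool's axes as they then stand; what a row does not reach is not made up. A row lasts 1/12 s, in which the tool goes at most 41.7 mm and 7.16 degrees, less where a joint would pass 70% of its speed; a pose out of reach is approached as far as the arm can. A call is refused whole if a number of a shift passes 0.0417 or a number of a turn 0.125, either way. A call with a gripper value outside its range is refused whole. The fingers move at their own pace and stop on an object; "newtons" is the grip in N (left out, the last holds). Time passes only in rows, so rows that do not move let the fingers close. It gives the time, the measured TCP pose, the force and the opening at its end, in the units of the state.
- observe(): the state, without advancing time (a new reading comes with each control period).
- imaging.read_camera(name): name is "scene" or "top" or "wrist"; returns a dict with "color" (400x640x3 uint8, red, green, blue), "range_z" (400x640 float32, m along the optical axis (not along the pixel's ray), 0 where there is no reading), "vfov" (degrees; the focal length in pixels is half the picture's height over the tangent of half this angle, whatever the lens; pixels are square), "cx", "cy" (the principal point, pixels), "dist_coeffs" ([k1, k2, p1, p2, k3] as OpenCV has them; the pictures are not rectified), "T" (4x4, takes a point from camera to world coordinates). Camera axes: x right, y down, z forward; pixel columns grow to the right and rows downward; lengths in m; the calibration is good to about 2 mm. A picture is of the moment at which its call begins.
- workorder.hand_in(): hands the job in, once; it reports no verdict.
The state is a dict: "time": time; "qpos": joint angles; "qvel": joint speeds; "joint_efforts": joint torques, N m; "tool_pos": TCP position; "tool_rot": TCP orientation; "contact_force": force on the tool from outside, world axes, zero at the start; "torque": the same for the moment, N m; "opening": finger opening in m.
Only numpy, scipy, OpenCV 4.12 (cv2) and the standard library are available. Lean on these libraries where they do the work, as an engineer would, in place of code of your own. Each camera call takes 0.05 s, during which the arm holds its last target.

TASK

It has started to rain: take the window pole from the shelf, hook its crook through the brass ring of the swing eye on the open vent sash and draw the sash gently home until its catch holds it shut, without wrenching the eye. Only the pole may touch the sash or its eye, never the gripper or arm. Then unhook the pole and lay it flat on the shelf, clear of everything else, leaving the window shut and the other things where they stand.

Things in the scene. Friction and masses are not known exactly. Their poses are not given: they have to be found in the camera images.
- window: white painted window, fixed glazed light below and open vent sash above, 300 mm wide, 490 high, 60 deep, in a piece of plastered wall 400 mm wide, 560 high; all fixed, on the shelf. Origin on the shelf under the middle of the sash's hinge line; x points outdoors, away from the room, y along the hinge, z up. Room face of the facings at x = -40 mm; a 20 mm high board in front reaches x = -65 mm
- sash_hinge (a point): middle of the vent sash's horizontal hinge line, 445 mm above the shelf; axes as the window's. The vent opening around it is 240 mm wide (y from -120 to 120 mm) and runs from the top of the middle rail, 265 mm above the shelf, to the head at 455 mm
- sash (a joint): opening angle of the top-hung vent sash in rad: 0 = fully shut in its frame (hard stop), positive = lower edge swung outdoors; starts at 0.4 to 0.65. White frame with glass, 234 mm wide, 168 high, 24 thick, about 0.75 kg. Hinge friction keeps it where it is left; drawing it takes about 1 to 5 N at the eye, until the catch
- catch (a point): top of the sprung steel roller catch on the middle rail, 60 mm to the +y side of the window's middle. From about 0.085 rad on it resists the closing sash: 13 to 19 N in all at the eye. The sash's strike rides over it at about 0.045 rad, the pull then eases, but the sash must still be drawn on to its stop; the catch then holds it shut against about 12 N at the eye
- pin (a point): pin of the brass swing eye, in the middle of the sash's bottom rail, 9 mm in front of its room face; 21 mm to the room side of and 142 mm below the hinge line when shut. Axes as the sash's: y along the hinge, x outdoors, equal to the window's when shut. On the pin turns a shank with a ring, 23 mm inside, 35 mm outside, its centre 32 mm from the pin. The ring's hole always runs along y
- eye_base (a point): foot of the brass plate that carries the swing eye's pin, on the rail's room face. The eye turns stiffly about the pin (some 4 N at the ring) and stays as last left: its ring may stand anywhere from 0.8 rad above to 0.5 rad below straight out from the sash. No reading gives this angle: find the ring by touch or by sight. Under a strong pull it lines up with the pull
- pole: window pole lying flat on the shelf, 376 mm long, about 0.13 kg. x along it towards the hook, y to the side to which the crook bends, z up as it lies. Origin on its underside at the front end of the handle. Ash handle, rectangular, 22 mm wide, 26 high, from x = -200 to 0 mm; aluminium rod, 8 mm diameter, from x = 0 to 164 mm, its centre 13 mm above the underside. Balances at about x = -45 mm
- hook (a point): middle of the pole's crook, the part that goes through the ring: at x = 166, y = 24, z = 13 mm of the pole, axes as the pole's. The crook is of the same 8 mm rod, lies in the flat of the pole, turns to +y at x = 172 mm and is swept back a little to its free end at x = 160, y = 40 mm
- hook_tip (a point): free end of the crook, at x = 160, y = 40, z = 13 mm of the pole
- hook_bend (a point): outer corner where the rod turns into the crook, at x = 170, y = 2, z = 13 mm of the pole
- pot: empty white ceramic plant pot, 114 mm across the rim, 100 mm high, origin under its base. Bystander
- glasses_box: closed red plastic flip-top sunglasses box, 75 x 165 x 58 mm, long along y, origin under its middle. Bystander
- door_wedge: aluminium door wedge, 112 x 45 x 34 mm, long along x, origin under its middle. Bystander
- key_tray: empty birch key tray, 200 x 110 x 26 mm, long along x, origin under its middle. Bystander

How it is judged:
By the outcome, as a careful person would: the job done as asked, in the order asked, and still so for the second after the job is handed in, with the robot touching nothing.
It also fails if it takes over 59 s, if anything falls off the work surface, if the arm or the gripper's body presses on something with over 40 N, if the wrist force passes 120 N, or if a joint passes its speed limit or range.

## Working session

There is one attempt and no reset: what is moved stays moved. The work goes in short steps, Python scripts to look and compute and a tool call to move; the robot and the scene stay as the last step left them, time stands still between calls to the robot, and variables do not carry over. Pictures are saved under pics/ and viewed, and the job is handed in when it is done.

Besides the shell and the picture viewer there is one more tool, called after "Emit:" as a command line: name --pt "numbers of a row" for each row, then --argument value for the rest. send_rows: Moves the arm, as the interface text tells. Its arguments: {"type":"object","properties":{"series":{"type":"array","items":{"type":"array","items":{"type":"number"}}},"newtons":{"type":"number"}},"required":["series"]}

```bash
mkdir -p pics
cat > h.py <<'E'
import numpy as np, cv2
from cell import observe, imaging, workorder, robot
def snap(n,fn=None):
    d=imaging.read_camera(n)
    if fn: cv2.imwrite('pics/'+fn,cv2.cvtColor(d['color'],cv2.COLOR_RGB2BGR))
    f=200/np.tan(np.radians(d['vfov'])/2)
    d['K']=np.array([[f,0,d['cx']],[0,f,d['cy']],[0,0,1]]); d['D']=np.array(d['dist_coeffs'],float)
    d['T']=np.array(d['T'])
    return d
def rays(d,px):
    px=np.array(px,float).reshape(-1,1,2)
    u=cv2.undistortPoints(px,d['K'],d['D']).reshape(-1,2)
    r=np.c_[u,np.ones(len(u))]
    return d['T'][:3,3], r@d['T'][:3,:3].T
def onz(d,px,z):
    o,r=rays(d,px); return o+r*((z-o[2])/r[:,2])[:,None]
def cloud(d):
    h,w=d['range_z'].shape
    v,u=np.mgrid[:h,:w]
    o,r=rays(d,np.c_[u.ravel(),v.ravel()])
    return (o+r*d['range_z'].reshape(-1,1)).reshape(h,w,3)
def proj(d,P):
    Ti=np.linalg.inv(d['T']); 
    return cv2.projectPoints(np.array(P,float).reshape(-1,3),cv2.Rodrigues(Ti[:3,:3])[0],Ti[:3,3],d['K'],d['D'])[0].reshape(-1,2)
E
python3 - <<'E'
from h import *
for n in ['scene','top','wrist']:
    d=snap(n,n+'0.png'); print(n,d['vfov'],d['D'],np.round(d['T'],3).tolist())
    np.savez('pics/'+n+'0.npz',**{k:v for k,v in d.items()})
print(observe())
E
```

```text
scene 45.9024008912767 [-0.0288497  0.         0.         0.         0.       ] [[0.82, 0.432, -0.376, 1.106], [0.573, -0.619, 0.538, -0.785], [-0.001, -0.656, -0.754, 1.231], [0.0, 0.0, 0.0, 1.0]]
top 50.512560809579064 [-0.05165731  0.          0.          0.          0.        ] [[0.028, -0.986, 0.165, 0.407], [-1.0, -0.028, 0.004, -0.099], [0.001, -0.165, -0.986, 1.583], [0.0, 0.0, 0.0, 1.0]]
wrist 71.74999201091879 [-0.03220139  0.          0.          0.          0.        ] [[0.403, -0.876, -0.266, 0.285], [-0.915, -0.386, -0.117, -0.449], [-0.0, 0.29, -0.957, 0.384], [0.0, 0.0, 0.0, 1.0]]
{'time': 0.15, 'qpos': array([-1.30200327e+00,  3.42583946e-01,  1.52476042e+00, -1.51713717e-05,
        1.27538566e+00, -1.46035768e-01]), 'qvel': array([ 0.00036475, -0.00260383, -0.00174698, -0.00076312,  0.00040345,
        0.00068681]), 'joint_efforts': array([ 1.99806324e-03, -4.31467295e+01, -2.44354373e+01,  7.16898730e-02,
        5.37582894e-02, -9.74898762e-05]), 'tool_pos': array([ 0.21151505, -0.48019566,  0.22620654]), 'tool_rot': array([-3.14046528e+00, -1.51151325e-04,  4.14833164e-01]), 'contact_force': array([0.11412032, 0.30214544, 0.2108448 ]), 'torque': array([-0.02025597,  0.02755928,  0.04028191]), 'opening': 0.09176007891993393}
```

View pics/scene0.png

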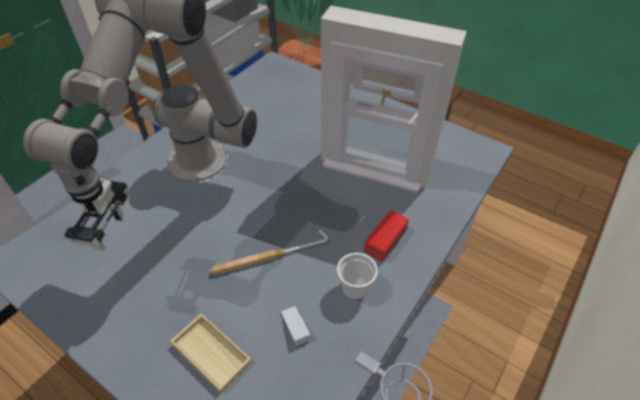

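View pics/top0.png

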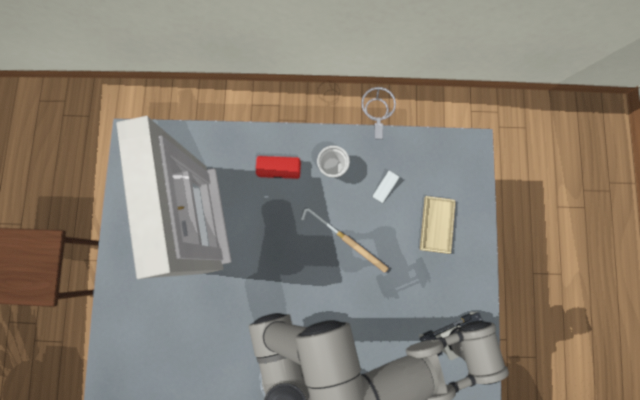

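View pics/wrist0.png

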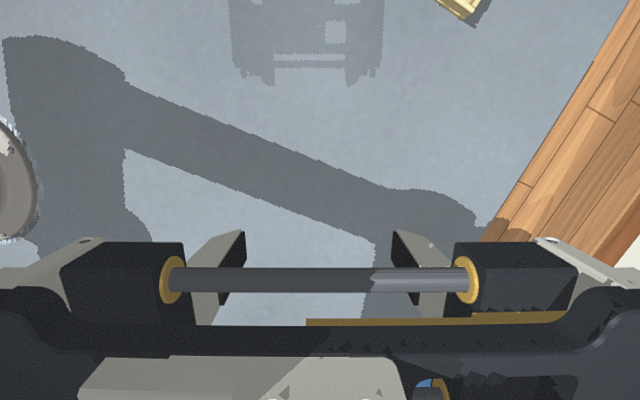

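The pictures show the window at about (385,100) in the scene view and (175,200) in the top view. Its room face looks towards -y, and the pole lies mid-shelf with its crook at about (308,212) in the top view. Next I measure.

```bash
cat > m1.py <<'E'
from h import *
t=dict(np.load('pics/top0.npz')); s=dict(np.load('pics/scene0.npz'))
for n,d in(('top',t),('scene',s)):
    im=d['color']; hsv=cv2.cvtColor(im,cv2.COLOR_RGB2HSV)
    C=cloud(d)
    m=((hsv[...,0]>8)&(hsv[...,0]<22)&(hsv[...,1]>90)&(hsv[...,2]>90)).astype(np.uint8)
    k,l,st,ce=cv2.connectedComponentsWithStats(m)
    for i in range(1,k):
        x,y,w,h,a=st[i]
        if 80<a<4000 and C[y+h//2,x+w//2,2]>-0.1:
            ys,xs=np.where(l==i); P=onz(d,np.c_[xs,ys],0.022)
            r=cv2.minAreaRect(P[:,:2].astype(np.float32)*1000)
            print(n,i,st[i],ce[i],'rect',np.round(r[0],1),np.round(r[1],1),round(r[2],1))
for n,d,b in(('top',t,(110,110,235,290)),('scene',s,(310,0,470,200))):
    x0,y0,x1,y1=b
    c=cv2.resize(cv2.cvtColor(d['color'],cv2.COLOR_RGB2BGR)[y0:y1,x0:x1],None,fx=3.2,fy=3.2,interpolation=cv2.INTER_CUBIC)
    cv2.imwrite('pics/%s_win.png'%n,c[:600])
c=cv2.resize(cv2.cvtColor(t['color'],cv2.COLOR_RGB2BGR)[195:285,290:400],None,fx=6,fy=6,interpolation=cv2.INTER_CUBIC); cv2.imwrite('pics/top_pole.png',c)
c=cv2.resize(cv2.cvtColor(s['color'],cv2.COLOR_RGB2BGR)[220:285,205:335],None,fx=6,fy=6,interpolation=cv2.INTER_CUBIC); cv2.imwrite('pics/scene_pole.png',c)
# window cloud
for n,d in(('top',t),('scene',s)):
    C=cloud(d); z=C[...,2]
    ok=(d['range_z']>0)&(z>0.53)&(z<0.6)&(C[...,1]>0.1)
    P=C[ok]; print(n,len(P),P[:,2].mean() if len(P) else 0)
    if len(P):
        r=cv2.minAreaRect(P[:,:2].astype(np.float32)*1000); print(r, cv2.boxPoints(r).round(1).tolist())
E
python3 m1.py
```

```text
scene 109 [213 250  71  25 516] [246.31589147 261.61046512] rect [ 463.3 -245.8] [219.7  28.4] 53.8
top 5755 0.5580580301695232
((561.485107421875, 352.10687255859375), (402.93701171875, 83.97355651855469), 13.73154067993164) [[355.79998779296875, 345.1000061035156], [375.70001220703125, 263.5], [767.2000122070312, 359.1000061035156], [747.2000122070312, 440.70001220703125]]
scene 3499 0.5546433456341265
((561.1251220703125, 349.9664611816406), (401.174072265625, 93.2987060546875), 13.94817066192627) [[355.20001220703125, 346.8999938964844], [377.70001220703125, 256.29998779296875], [767.0, 353.0], [744.5999755859375, 443.6000061035156]]
```

View pics/top_win.png

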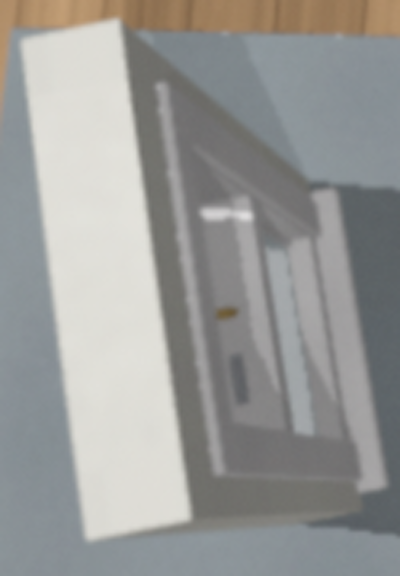

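View pics/scene_win.png

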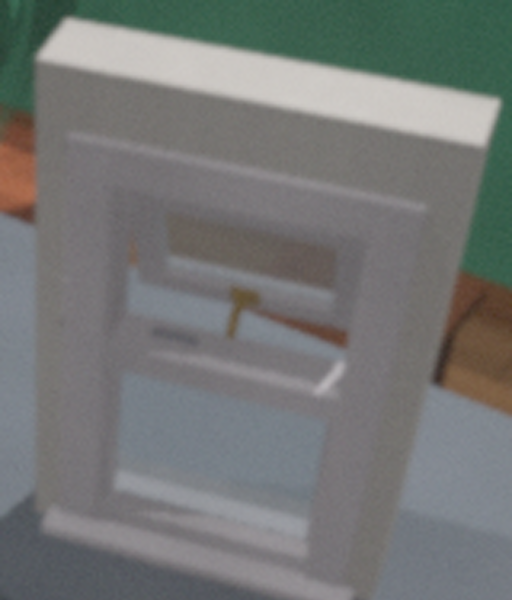

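View pics/top_pole.png

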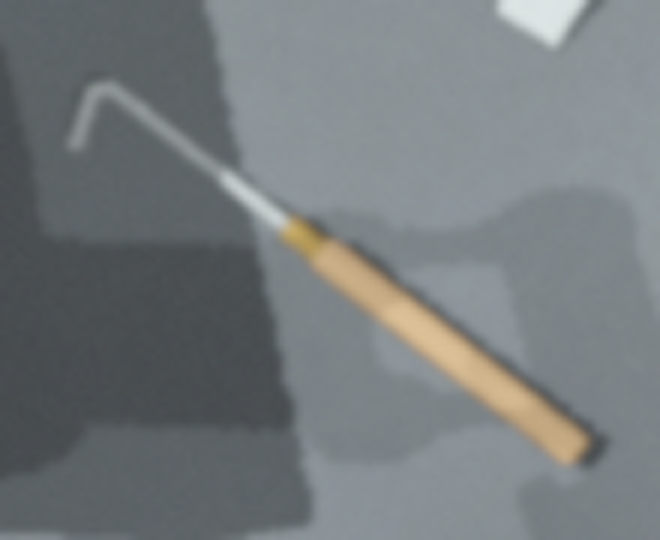

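View pics/scene_pole.png

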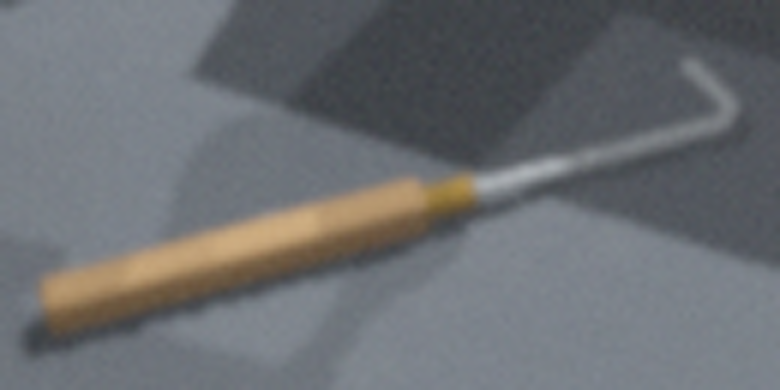

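```bash
cat > m2.py <<'E'
from h import *
t=dict(np.load('pics/top0.npz')); s=dict(np.load('pics/scene0.npz'))
# pole from top
px=np.array([[285,230],[575,450],[120,92],[97,86],[73,150]])/6.+[290,195]
print('pole pts',(onz(t,px,.013)*1000).round(0).tolist(), 'handle end @z26',(onz(t,px[1:2],.026)*1000).round(0))
px2=np.array([[475,185],[50,300],[738,110],[690,65]])/6.+[205,220]
print('scene pole',(onz(s,px2,.013)*1000).round(0).tolist())
for n,d in(('top',t),('scene',s)):
    C=cloud(d); hsv=cv2.cvtColor(d['color'],cv2.COLOR_RGB2HSV)
    print(n,'table z',np.median(C[230:240,240:260,2]))
    m=(hsv[...,0]>8)&(hsv[...,0]<25)&(hsv[...,1]>80)&(C[...,2]>0.012)&(C[...,2]<.04)&(C[...,0]>.3)&(C[...,0]<.62)&(C[...,1]<0.1)&(C[...,1]>-.37)
    P=C[m]; 
    print('handle n',len(P),np.percentile(P[:,2],[5,50,95]))
    if len(P)>20:
        c=P.mean(0); u,sv,v=np.linalg.svd(P[:,:2]-c[:2],full_matrices=False); a=(P[:,:2]-c[:2])@v[0]; print(c,v[0],np.degrees(np.arctan2(v[0][1],v[0][0])),a.min(),a.max())
    # window plane
    th=np.radians(13.8); X=np.array([-np.sin(th),np.cos(th),0]);Y=np.array([-np.cos(th),-np.sin(th),0])
    w=(C[...,1]>.12)&(C[...,2]>.05)&(C[...,2]<.55)&(C[...,0]>.3)&(C[...,0]<.85)
    q=C[w]@X; hh,e=np.histogram(q,bins=np.arange(.05,.4,.004)); print([(round(e[i],3),int(hh[i])) for i in range(len(hh)) if hh[i]>40])
    # brass
    b=(hsv[...,0]>12)&(hsv[...,0]<30)&(hsv[...,1]>90)&w
    ys,xs=np.where(b)
    for y,x in zip(ys,xs): print(x,y,C[y,x].round(3),'win', round(C[y,x]@X,3),round(C[y,x]@Y,3)) if C[y,x,2]>.2 else 0
E
python3 m2.py
```

```text
pole pts [[519.0, -150.0, 13.0], [390.0, -330.0, 13.0], [602.0, -46.0, 13.0], [605.0, -32.0, 13.0], [565.0, -18.0, 13.0]] handle end @z26 [[ 390. -328.   26.]]
scene pole [[525.0, -148.0, 13.0], [392.0, -328.0, 13.0], [611.0, -29.0, 13.0], [572.0, -19.0, 13.0]]
top table z -0.0001724005279255536
handle n 250 [0.01802151 0.02562084 0.03112868]
[ 0.4553455  -0.24364432  0.0250896 ] [-0.59193174 -0.8059881 ] -126.2942108004735 -0.11266703156343438 0.10794032966419712
[(np.float64(0.154), 190), (np.float64(0.158), 1494), (np.float64(0.162), 272), (np.float64(0.166), 1616), (np.float64(0.17), 765), (np.float64(0.174), 132), (np.float64(0.178), 124), (np.float64(0.182), 129), (np.float64(0.186), 138), (np.float64(0.19), 137), (np.float64(0.194), 497), (np.float64(0.198), 102), (np.float64(0.202), 108), (np.float64(0.206), 105), (np.float64(0.21), 98), (np.float64(0.214), 84)]
179 207 [0.563 0.342 0.315] win 0.198 -0.628
180 207 [0.563 0.339 0.313] win 0.195 -0.628
181 207 [0.563 0.335 0.315] win 0.191 -0.627
182 207 [0.564 0.335 0.307] win 0.191 -0.628
179 208 [0.562 0.349 0.292] win 0.205
[... 1273 characters left out ...]
86 92 [0.551 0.388 0.305] win 0.245 -0.628
387 92 [0.557 0.384 0.309] win 0.241 -0.632
388 92 [0.561 0.382 0.313] win 0.237 -0.636
384 93 [0.554 0.369 0.314] win 0.226 -0.626
385 93 [0.553 0.377 0.308] win 0.235 -0.627
386 93 [0.556 0.378 0.309] win 0.235 -0.631
387 93 [0.562 0.373 0.315] win 0.228 -0.635
388 93 [0.564 0.376 0.314] win 0.23 -0.638
389 93 [0.562 0.388 0.306] win 0.243 -0.639
384 94 [0.552 0.373 0.307] win 0.23 -0.625
385 94 [0.557 0.37  0.31 ] win 0.227 -0.629
386 94 [0.558 0.376 0.307] win 0.232 -0.631
387 94 [0.563 0.372 0.311] win 0.227 -0.636
384 95 [0.564 0.348 0.322] win 0.204 -0.631
385 95 [0.56  0.365 0.311] win 0.221 -0.631
384 96 [0.565 0.348 0.319] win 0.203 -0.632
```

```bash
cat >> h.py <<'E'
th=np.radians(13.8); WX=np.array([-np.sin(th),np.cos(th),0]);WY=np.array([-np.cos(th),-np.sin(th),0])
WX0=.197; WY0=-.629
def win(P): P=np.atleast_2d(P); return np.c_[P@WX-WX0,P@WY-WY0,P[:,2]]
def world(x,y,z): return (x+WX0)*WX+(y+WY0)*WY+np.array([0,0,z])
def onwy(d,px,y=0):
    o,r=rays(d,px); return win(o+r*((y+WY0-o@WY)/(r@WY))[:,None])
E
cat > m3.py <<'E'
from h import *
t=dict(np.load('pics/top0.npz')); s=dict(np.load('pics/scene0.npz'))
for n,d,(x0,y0) in(('top',t,(160,190)),('scene',s,(365,75))):
    c=cv2.cvtColor(d['color'],cv2.COLOR_RGB2BGR)[y0:y0+40,x0:x0+50]
    cv2.imwrite('pics/%s_eye.png'%n,cv2.resize(c,None,fx=12,fy=12,interpolation=cv2.INTER_CUBIC))
    hsv=cv2.cvtColor(d['color'],cv2.COLOR_RGB2HSV)
    m=(hsv[...,0]>10)&(hsv[...,0]<32)&(hsv[...,1]>60)
    ys,xs=np.where(m[y0:y0+40,x0:x0+50]); P=np.c_[xs+x0,ys+y0]
    W=onwy(d,P)
    for p,w in zip(P,W): print(n,p,(w*1000).round(0))
E
python3 m3.py
```

```text
top [181 206] [ -7.   0. 318.]
top [178 207] [  4.   0. 313.]
top [179 207] [  2.   0. 309.]
top [180 207] [  0.   0. 306.]
top [181 207] [ -2.  -0. 303.]
top [182 207] [ -4.   0. 300.]
top [183 207] [ -6.   0. 297.]
top [178 208] [  9.   0. 298.]
top [179 208] [  7.   0. 294.]
top [180 208] [  5.   0. 291.]
top [181 208] [  3.   0. 288.]
top [182 208] [  1.   0. 284.]
top [179 209] [ 13.   0. 279.]
scene [383  90] [ -7.  -0. 350.]
scene [384  90] [  8.   0. 340.]
scene [382  91] [-20.  -0. 355.]
scene [383  91] [ -5.   0. 345.]
scene [384  91] [ 10.   0. 335.]
scene [385  91] [ 25.   0. 325.]
scene [386  91] [ 41.   0. 314.]
scene [387  91] [ 57.   0. 303.]
scene [388  91] [ 74.  -0. 292.]
scene [383  92] [ -3.   0. 340.]
scene [384  92] [ 12.   0. 330.]
scene [385  92] [ 27.  -0. 320.]
scene [386  92] [ 43.   0. 309.]
scene [387  92] [ 59.  -0. 298.]
scene [388  92] [ 76.   0. 287.]
scene [389  92] [ 93.   0. 275.]
scene [390  92] [111.   0. 263.]
scene [383  93] [ -2.   0. 335.]
scene [384  93] [ 14.   0. 325.]
scene [385  93] [ 29.  -0. 314.]
scene [386  93] [ 45.   0. 303.]
scen
[... 420 characters left out ...]
15.]
scene [385  95] [ 33.   0. 304.]
scene [386  95] [ 49.   0. 293.]
scene [387  95] [ 66.   0. 281.]
scene [383  96] [  4.   0. 320.]
scene [384  96] [ 19.   0. 309.]
scene [385  96] [ 35.   0. 298.]
scene [383  97] [  6.  -0. 315.]
scene [384  97] [ 21.  -0. 304.]
scene [383  98] [  8.  -0. 310.]
scene [382  99] [ -6.  -0. 315.]
scene [383  99] [  9.   0. 304.]
scene [382 100] [ -4.  -0. 310.]
scene [383 100] [ 11.   0. 299.]
scene [402 100] [392.   0.  33.]
scene [382 101] [ -2.  -0. 305.]
scene [383 101] [ 13.  -0. 294.]
scene [382 102] [ -0.   0. 299.]
scene [407 102] [541.   0. -82.]
scene [382 103] [  1.   0. 294.]
scene [382 104] [  3.   0. 289.]
scene [413 105] [ 766.    0. -259.]
```

```bash
ls pics
```

```text
scene0.npz
scene0.png
scene_eye.png
scene_pole.png
scene_win.png
top0.npz
top0.png
top_eye.png
top_pole.png
top_win.png
wrist0.npz
wrist0.png
```

View pics/scene_eye.png

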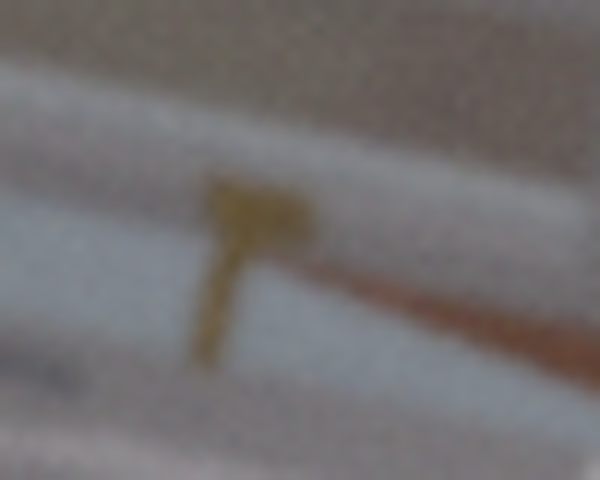

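View pics/top_eye.png

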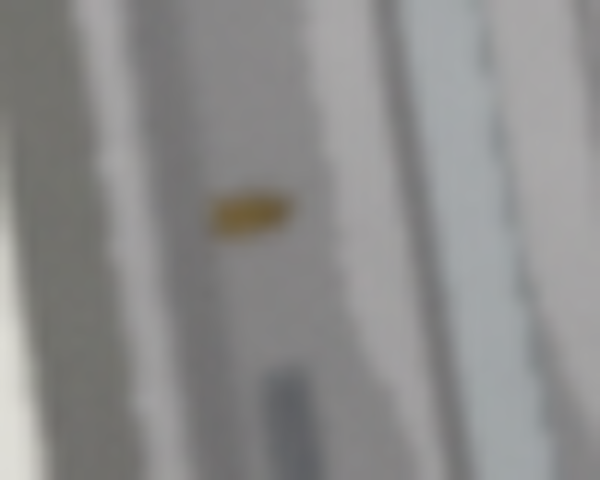

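```bash
cat >> h.py <<'E'
from scipy.spatial.transform import Rotation as Ro
def cur():
    o=observe(); return np.array(o['tool_pos']),Ro.from_euler('xyz',o['tool_rot'])
def rows(p1,R1,n,p0=None,R0=None):
    "constant rows from current to target: print"
    if p0 is None: p0,R0=cur()
    rv=(R0.inv()*R1).as_rotvec(); st=Ro.from_rotvec(rv/n)
    R=R0;out=[]
    for i in range(n):
        out.append(np.r_[R.inv().apply((np.array(p1)-p0)/n),rv/n]); R=R*st
    for r in out: print(np.round(r,4).tolist())
    return out
def down(yaw): return Ro.from_euler('xyz',[np.pi,0,yaw])
E
python3 - <<'E'
from h import *
p,R=cur(); w=dict(np.load('pics/wrist0.npz'))
Tc=np.eye(4);Tc[:3,:3]=R.as_matrix();Tc[:3,3]=p
M=np.linalg.inv(Tc)@w['T']; print(M.round(3)); np.save('M.npy',M)
# target look pose
yaw=np.radians(13.8); Rl=down(yaw)*Ro.from_rotvec([0.87,0,0])
ring=world(0.01,0,.305)
cam=world(-.22,-.10,.40)
pt=cam-Rl.apply(M[:3,3]); print('tool',pt,win(pt))
d={'T':None}
f=276; v=np.linalg.inv(M[:3,:3])@Rl.inv().apply(ring-cam); print('ring in cam',v, v[:2]/v[2]*f)
print('ring world',ring)
rows(pt,Rl,15)
E
```

```text
[[ 0.    -0.957 -0.29   0.08 ]
 [ 1.    -0.     0.001  0.001]
 [-0.001 -0.29   0.957 -0.158]
 [ 0.     0.     0.     1.   ]]
tool [0.60684649 0.25012153 0.29906283] [[-0.0988516  -0.01999178  0.29906283]]
ring in cam [-0.07590159  0.02683138  0.2558203 ] [-81.88888642  28.94790166]
ring world [0.56146704 0.35106234 0.305     ]
[0.0437, -0.0339, -0.0048, 0.0578, 0.005, 0.0109]
[0.0434, -0.0346, -0.0026, 0.0578, 0.005, 0.0109]
[0.043, -0.0352, -0.0004, 0.0578, 0.005, 0.0109]
[0.0426, -0.0356, 0.0019, 0.0578, 0.005, 0.0109]
[0.0422, -0.0359, 0.0042, 0.0578, 0.005, 0.0109]
[0.0418, -0.036, 0.0065, 0.0578, 0.005, 0.0109]
[0.0414, -0.0361, 0.0087, 0.0578, 0.005, 0.0109]
[0.0409, -0.0359, 0.011, 0.0578, 0.005, 0.0109]
[0.0405, -0.0357, 0.0133, 0.0578, 0.005, 0.0109]
[0.04, -0.0353, 0.0156, 0.0578, 0.005, 0.0109]
[0.0396, -0.0347, 0.0178, 0.0578, 0.005, 0.0109]
[0.0391, -0.0341, 0.02, 0.0578, 0.005, 0.0109]
[0.0386, -0.0333, 0.0221, 0.0578, 0.005, 0.0109]
[0.0382, -0.0324, 0.0242, 0.0578, 0.005, 0.0109]
[0.0377, -0.0313, 0.0262, 0.0578, 0.005, 0.0109]
```

Run:
```python
from h import *
M=np.load('M.npy')
yaw=np.radians(13.8); Rl=down(yaw)*Ro.from_rotvec([0.87,0,0])
cam=world(-.27,-.09,.40)
pt=cam-Rl.apply(M[:3,3]); print('tool',pt,win(pt))
rows(pt,Rl,20)
```

```text
tool [0.60906182 0.19917948 0.29906283] [[-0.1488516  -0.00999178  0.29906283]]
[0.0319, -0.0231, -0.0036, 0.0433, 0.0038, 0.0081]
[0.0317, -0.0235, -0.0025, 0.0433, 0.0038, 0.0081]
[0.0315, -0.0238, -0.0013, 0.0433, 0.0038, 0.0081]
[0.0313, -0.0241, -0.0002, 0.0433, 0.0038, 0.0081]
[0.0311, -0.0243, 0.001, 0.0433, 0.0038, 0.0081]
[0.0309, -0.0245, 0.0022, 0.0433, 0.0038, 0.0081]
[0.0307, -0.0247, 0.0033, 0.0433, 0.0038, 0.0081]
[0.0305, -0.0247, 0.0045, 0.0433, 0.0038, 0.0081]
[0.0303, -0.0248, 0.0057, 0.0433, 0.0038, 0.0081]
[0.0301, -0.0247, 0.0069, 0.0433, 0.0038, 0.0081]
[0.0298, -0.0246, 0.0081, 0.0433, 0.0038, 0.0081]
[0.0296, -0.0245, 0.0093, 0.0433, 0.0038, 0.0081]
[0.0294, -0.0243, 0.0104, 0.0433, 0.0038, 0.0081]
[0.0291, -0.0241, 0.0116, 0.0433, 0.0038, 0.0081]
[0.0289, -0.0238, 0.0127, 0.0433, 0.0038, 0.0081]
[0.0286, -0.0235, 0.0139, 0.0433, 0.0038, 0.0081]
[0.0284, -0.0231, 0.015, 0.0433, 0.0038, 0.0081]
[0.0281, -0.0226, 0.0161, 0.0433, 0.0038, 0.0081]
[0.0279, -0.0221, 0.0172, 0.0433, 0.0038, 0.0081]
[0.0277, -0.0216, 0.0182, 0.0433, 0.0038, 0.0081]
```

Emit:
send_rows --pt "0.032 -0.023 -0.0035 0.0433 0.0038 0.008 0" --pt "0.032 -0.0235 -0.0025 0.0433 0.0038 0.008 0" --pt "0.0315 -0.024 -0.0015 0.0433 0.0038 0.008 0" --pt "0.0315 -0.024 0 0.0433 0.0038 0.008 0" --pt "0.031 -0.0245 0.001 0.0433 0.0038 0.008 0"

```text
time: 0.57
tool_pos: [0.3118, -0.3085, 0.2448]
tool_rot: [-2.923, -0.014, 0.372]
contact_force: [0.2, 0.1, -0.8]
opening: 0.0918
```

Emit:
send_rows --pt "0.031 -0.0245 0.002 0.0433 0.0038 0.008 0" --pt "0.0305 -0.0247 0.0033 0.0433 0.0038 0.008 0" --pt "0.0305 -0.0247 0.0045 0.0433 0.0038 0.008 0" --pt "0.03 -0.0248 0.0057 0.0433 0.0038 0.008 0" --pt "0.03 -0.0247 0.007 0.0433 0.0038 0.008 0"

```text
time: 0.98
tool_pos: [0.4107, -0.1386, 0.2631]
tool_rot: [-2.705, -0.019, 0.329]
contact_force: [0.7, -0.0, -0.5]
opening: 0.0919
```

```bash
cat > look.py <<'E'
from h import *
M=np.load('M.npy')
yaw=np.radians(13.8); Rl=down(yaw)*Ro.from_rotvec([0.87,0,0])
cam=world(-.27,-.09,.40)
pt=cam-Rl.apply(M[:3,3]); o=observe(); print(o['time'],o['qpos'].round(2),pt,o['tool_pos'])
rows(pt,Rl,10)
E
python3 look.py
```

```text
0.9833 [-0.68  0.33  1.52  0.24  1.65  0.53] [0.60906182 0.19917948 0.29906283] [ 0.41072104 -0.13864399  0.26310239]
[0.0297, -0.0244, 0.0081, 0.0433, 0.0038, 0.0082]
[0.0295, -0.0243, 0.0092, 0.0433, 0.0038, 0.0082]
[0.0293, -0.0241, 0.0104, 0.0433, 0.0038, 0.0082]
[0.029, -0.0239, 0.0115, 0.0433, 0.0038, 0.0082]
[0.0288, -0.0236, 0.0127, 0.0433, 0.0038, 0.0082]
[0.0285, -0.0233, 0.0138, 0.0433, 0.0038, 0.0082]
[0.0283, -0.0229, 0.0149, 0.0433, 0.0038, 0.0082]
[0.0281, -0.0225, 0.016, 0.0433, 0.0038, 0.0082]
[0.0278, -0.022, 0.0171, 0.0433, 0.0038, 0.0082]
[0.0276, -0.0214, 0.0181, 0.0433, 0.0038, 0.0082]
```

Emit:
send_rows --pt "0.0297 -0.0244 0.008 0.0433 0.0038 0.008 0" --pt "0.0295 -0.0243 0.009 0.0433 0.0038 0.008 0" --pt "0.0293 -0.024 0.0105 0.0433 0.0038 0.008 0" --pt "0.029 -0.024 0.0115 0.0433 0.0038 0.008 0" --pt "0.029 -0.0235 0.0125 0.0433 0.0038 0.008 0"

```text
time: 1.4
tool_pos: [0.51, 0.0301, 0.281]
tool_rot: [-2.488, -0.015, 0.285]
contact_force: [1.3, -1.6, -0.4]
opening: 0.0921
```

Emit:
send_rows --pt "0.0285 -0.0233 0.014 0.0433 0.0038 0.008 0" --pt "0.0283 -0.023 0.015 0.0433 0.0038 0.008 0" --pt "0.028 -0.0225 0.016 0.0433 0.0038 0.008 0" --pt "0.0278 -0.022 0.017 0.0433 0.0038 0.008 0" --pt "0.0276 -0.0215 0.018 0.0433 0.0038 0.008 0"

```text
time: 1.82
tool_pos: [0.6087, 0.1992, 0.2988]
tool_rot: [-2.271, -0.001, 0.243]
contact_force: [0.4, -0.5, 0.1]
opening: 0.0916
```

Emit:
send_rows --pt "0 0 0 0 0 0 0" --pt "0 0 0 0 0 0 0"

```text
time: 1.98
tool_pos: [0.6078, 0.199, 0.2975]
tool_rot: [-2.273, 0.0, 0.246]
contact_force: [1.0, -1.4, -0.1]
opening: 0.0916
```

Run:
```python
from h import *
d=snap('wrist','w1.png'); np.savez('pics/w1.npz',**d); print(observe()['qpos'].round(2),win(d['T'][:3,3]))
```

```text
[-0.17  0.64  1.14  0.79  1.74  1.13] [[-0.26970515 -0.08954044  0.39927488]]
```

View pics/w1.png

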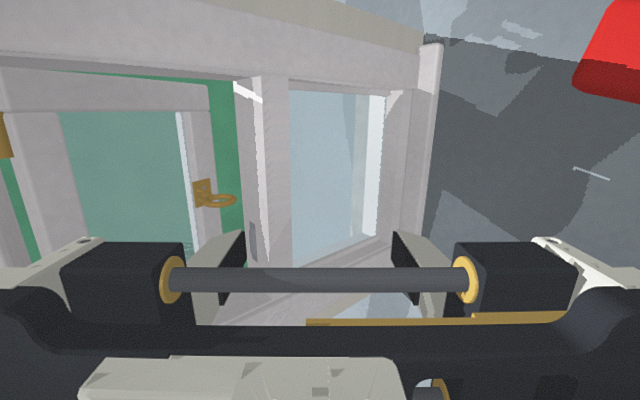

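The wrist view shows the ring side-on at about (222,199), with its base plate at about (202,193). The left of the picture is up.

Run:
```python
from h import *
d=dict(np.load('pics/w1.npz'))
c=cv2.cvtColor(d['color'],cv2.COLOR_RGB2BGR)[170:230,180:260]
cv2.imwrite('pics/w1_eye.png',cv2.resize(c,None,fx=9,fy=9,interpolation=cv2.INTER_CUBIC))
px=[[237,199],[210,199],[221,199]]
print(onwy(d,px).round(4)); C=cloud(d)
for v in range(190,206,2):
  print(v,[ (u,win(C[v,u])[0].round(3).tolist()) for u in range(196,240,5)])
# grid mapping
for u in (195,205,215,225,235,245): print(u,[(onwy(d,[[u,v]])[0][[0,2]]*1000).round(0).tolist() for v in (185,190,195,200,205,210)])
```

```text
[[ 0.0064  0.      0.2811]
 [ 0.0253  0.      0.3038]
 [ 0.0176 -0.      0.2946]]
190 [(196, [0.04, -0.009, 0.313]), (201, [0.032, -0.01, 0.31]), (206, [0.035, -0.008, 0.304]), (211, [0.054, -0.002, 0.292]), (216, [0.056, -0.0, 0.285]), (221, [1.773, 0.476, -0.353]), (226, [1.783, 0.486, -0.396]), (231, [1.782, 0.493, -0.436]), (236, [1.787, 0.501, -0.479])]
192 [(196, [0.042, -0.006, 0.313]), (201, [0.044, -0.004, 0.307]), (206, [0.033, -0.007, 0.305]), (211, [0.054, 0.0, 0.293]), (216, [0.056, 0.002, 0.286]), (221, [1.773, 0.492, -0.351]), (226, [1.794, 0.505, -0.398]), (231, [1.785, 0.509, -0.435]), (236, [1.792, 0.519, -0.48])]
194 [(196, [0.04, -0.004, 0.314]), (201, [0.045, -0.002, 0.307]), (206, [0.029, -0.005, 0.306]), (211, [0.02, -0.007, 0.304]), (216, [0.019, -0.006, 0.299]), (221, [0.017, -0.006, 0.294]), (226, [0.015, -0.005, 0.289]), (231, [1.776, 0.523, -0.43]), (236, [1.799, 0.538, -0.481])]
196 [(196, [0.04, -0.002, 0.314]), (201, [0.044, 0.0, 0.308]), (206, [0.025, -0.004, 0.308]), (211, [0.018, -0.005, 0.305]), (216, [0.018, -0.004, 0.3]), (221, [0.016, -0.004, 0.2
[... 1098 characters left out ...]
, (221, [-0.009, -0.003, 0.305]), (226, [-0.011, -0.003, 0.3]), (231, [-0.009, -0.001, 0.295]), (236, [1.817, 0.628, -0.482])]
195 [[100.0, 297.0], [74.0, 305.0], [52.0, 312.0], [32.0, 318.0], [15.0, 323.0], [-1.0, 328.0]]
205 [[91.0, 287.0], [66.0, 295.0], [44.0, 303.0], [25.0, 309.0], [8.0, 315.0], [-7.0, 320.0]]
215 [[83.0, 277.0], [58.0, 286.0], [37.0, 294.0], [18.0, 301.0], [1.0, 307.0], [-14.0, 313.0]]
225 [[74.0, 267.0], [51.0, 276.0], [30.0, 285.0], [11.0, 293.0], [-5.0, 299.0], [-20.0, 305.0]]
235 [[66.0, 257.0], [43.0, 267.0], [22.0, 276.0], [4.0, 284.0], [-12.0, 292.0], [-26.0, 298.0]]
245 [[58.0, 247.0], [35.0, 258.0], [15.0, 267.0], [-3.0, 276.0], [-18.0, 284.0], [-32.0, 291.0]]
```

View pics/w1_eye.png

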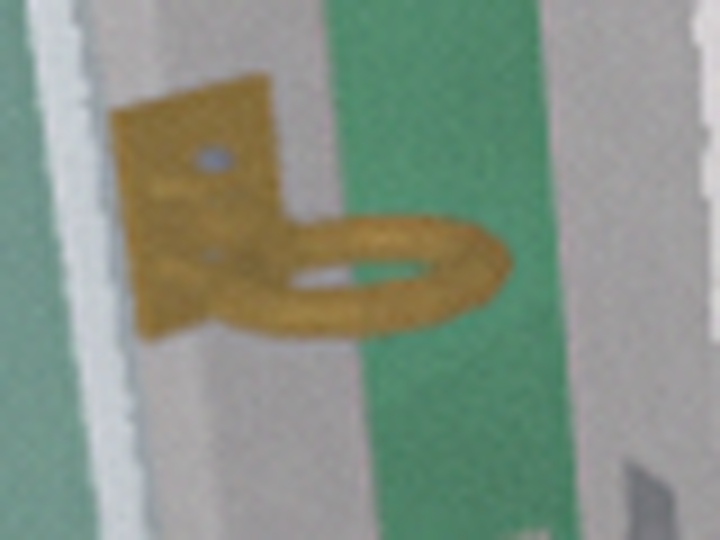

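Run:
```python
from h import *
from scipy.optimize import least_squares
d=dict(np.load('pics/w1.npz')); C=cloud(d)
hsv=cv2.cvtColor(d['color'],cv2.COLOR_RGB2HSV)
m=(hsv[...,0]>10)&(hsv[...,0]<32)&(hsv[...,1]>110)
ys,xs=np.where(m[170:230,205:245]); ys+=170; xs+=205
W=win(C[ys,xs])*1000; k=(abs(W[:,0])<60)&(W[:,0]<24)&(abs(W[:,1])<15); W=W[k]; print(len(W), np.median(W[:,1]))
f=lambda p: np.hypot(W[:,0]-p[0],W[:,2]-p[1])-p[2]
for loss in('linear','soft_l1'):
    r=least_squares(f,[4,300,14.5],loss=loss); print(r.x,np.std(f(r.x)))
r=least_squares(lambda p:f([p[0],p[1],14.5]),[4,300],loss='soft_l1'); print(r.x)
px=np.c_[xs,ys][k]
print('hole centre y=0,-1.. :',[(onwy(d,[[220.2-.4,200.4-.4]],y)*1000).round(1).tolist() for y in(0,-.003,.003)])
# eye plate points
ys,xs=np.where(m[170:215,188:205]); P=win(C[ys+170,xs+188])*1000; print('plate med',np.median(P,0),P.min(0),P.max(0))
# facings plane & sash from this view
Wn=win(C.reshape(-1,3))*1000; ok=(d['range_z'].ravel()>0)
h,e=np.histogram(Wn[ok&(abs(Wn[:,1])<200)&(Wn[:,2]>60)][:,0],bins=np.arange(-70,0,2)); print([(int(a),int(b)) for a,b in zip(e,h)])
h,e=np.histogram(Wn[ok&(abs(Wn[:,1])<110)&(Wn[:,0]<0)&(Wn[:,0]>-40)][:,2],bins=np.arange(250,300,2)); print([(int(a),int(b)) for a,b in zip(e,h)])
for v,u in ((120,20),(200,120),(110,180),(240,180),(80,190),(150,200)): print(v,u,Wn.reshape(400,640,3)[v,u].round(0))
```

```text
296 -4.232094411587561
[  4.03607181 301.74594723  14.29437599] 1.2364081525100366
[  3.91679467 301.70660107  14.23075019] 1.2398778447385426
[  3.94863756 301.68790496]
hole centre y=0,-1.. : [[[14.9, 0.0, 297.0]], [[5.4, -3.0, 300.4]], [[24.4, 3.0, 293.5]]]
plate med [ 41.06771117  -5.39289958 311.08720701] [  1.74215172 -17.960985   301.2830194 ] [ 47.46856012  10.37605539 317.91292633]
[(-70, 0), (-68, 0), (-66, 0), (-64, 0), (-62, 0), (-60, 0), (-58, 0), (-56, 0), (-54, 0), (-52, 0), (-50, 0), (-48, 0), (-46, 0), (-44, 15), (-42, 3514), (-40, 16917), (-38, 3593), (-36, 456), (-34, 288), (-32, 1593), (-30, 8195), (-28, 1856), (-26, 438), (-24, 449), (-22, 402), (-20, 430), (-18, 451), (-16, 434), (-14, 428), (-12, 474), (-10, 1159), (-8, 2557), (-6, 2511), (-4, 7893)]
[(250, 286), (252, 304), (254, 298), (256, 288), (258, 307), (260, 306), (262, 412), (264, 2295), (266, 0), (268, 0), (270, 0), (272, 0), (274, 0), (276, 0), (278, 0), (280, 0), (282, 0), (284, 2), (286, 3), (288, 8), (290, 10), (292, 7), (294, 12), (296, 12)]
120 20 [ -6. -87. 431.]
200 120 [ 25. -15. 384.]
110 180 [ 42. -93. 318.]
240 180 [ 46.  47. 336.]
80 190 [1587. -284. -162.]
150 200 [ 48. -51. 301.]
```

Run:
```python
from h import *
rows([.467,-.224,.14],down(np.radians(54)),15)
```

```text
[-0.0159, 0.0242, -0.0123, -0.0554, -0.0202, -0.0435]
[-0.0172, 0.0241, -0.0106, -0.0554, -0.0202, -0.0435]
[-0.0184, 0.0239, -0.0089, -0.0554, -0.0202, -0.0435]
[-0.0196, 0.0235, -0.0072, -0.0554, -0.0202, -0.0435]
[-0.0208, 0.023, -0.0055, -0.0554, -0.0202, -0.0435]
[-0.0219, 0.0223, -0.0038, -0.0554, -0.0202, -0.0435]
[-0.0229, 0.0215, -0.0022, -0.0554, -0.0202, -0.0435]
[-0.0238, 0.0206, -0.0005, -0.0554, -0.0202, -0.0435]
[-0.0247, 0.0195, 0.0011, -0.0554, -0.0202, -0.0435]
[-0.0255, 0.0183, 0.0026, -0.0554, -0.0202, -0.0435]
[-0.0262, 0.017, 0.0041, -0.0554, -0.0202, -0.0435]
[-0.0268, 0.0156, 0.0056, -0.0554, -0.0202, -0.0435]
[-0.0273, 0.014, 0.0069, -0.0554, -0.0202, -0.0435]
[-0.0277, 0.0124, 0.0082, -0.0554, -0.0202, -0.0435]
[-0.028, 0.0107, 0.0094, -0.0554, -0.0202, -0.0435]
```

Emit:
send_rows --pt "-0.016 0.024 -0.0123 -0.0554 -0.02 -0.0435 0" --pt "-0.017 0.024 -0.0106 -0.0554 -0.02 -0.0435 0" --pt "-0.0185 0.024 -0.009 -0.0554 -0.02 -0.0435 0" --pt "-0.0196 0.0235 -0.0072 -0.0554 -0.02 -0.0435 0" --pt "-0.021 0.023 -0.0055 -0.0554 -0.02 -0.0435 0"

```text
time: 2.45
tool_pos: [0.5599, 0.0543, 0.2463]
tool_rot: [-2.564, -0.071, 0.473]
contact_force: [-0.4, 0.3, 0.4]
opening: 0.0917
```

Emit:
send_rows --pt "-0.022 0.0223 -0.0038 -0.0554 -0.02 -0.0435 0" --pt "-0.023 0.0215 -0.0022 -0.0554 -0.02 -0.0435 0" --pt "-0.024 0.0206 -0.0005 -0.0554 -0.02 -0.0435 0" --pt "-0.0247 0.0195 0.001 -0.0554 -0.02 -0.0435 0" --pt "-0.0255 0.0183 0.0026 -0.0554 -0.02 -0.0435 0"

```text
time: 2.87
tool_pos: [0.5121, -0.0863, 0.1936]
tool_rot: [-2.859, -0.071, 0.712]
contact_force: [-0.2, -0.6, -0.8]
opening: 0.092
```

Emit:
send_rows --pt "-0.026 0.017 0.004 -0.0554 -0.02 -0.0435 0" --pt "-0.027 0.0156 0.0056 -0.0554 -0.02 -0.0435 0" --pt "-0.0273 0.014 0.007 -0.0554 -0.02 -0.0435 0" --pt "-0.0277 0.0124 0.0082 -0.0554 -0.02 -0.0435 0" --pt "-0.028 0.0107 0.0094 -0.0554 -0.02 -0.0435 0"

```text
time: 3.28
tool_pos: [0.4647, -0.2263, 0.1407]
tool_rot: [3.137, -0.002, 0.941]
contact_force: [-0.4, -0.5, -0.2]
opening: 0.0917
```

Emit:
send_rows --pt "0 0 0 0 0 0 0" --pt "0 0 0 0 0 0 0"

```text
time: 3.45
tool_pos: [0.4645, -0.2252, 0.1406]
tool_rot: [-3.141, -0.003, 0.936]
contact_force: [0.0, 0.3, 0.2]
opening: 0.0921
```

Run:
```python
from h import *
d=snap('wrist','w2.png'); np.savez('pics/w2.npz',**d); o=observe();print(o['qpos'].round(2),o['tool_pos'],o['tool_rot'])
```

```text
[-0.6   0.41  1.67  0.    1.05  0.03] [ 0.46546718 -0.22472009  0.14096576] [ 3.14093142 -0.00394982  0.93683581]
```

View pics/w2.png

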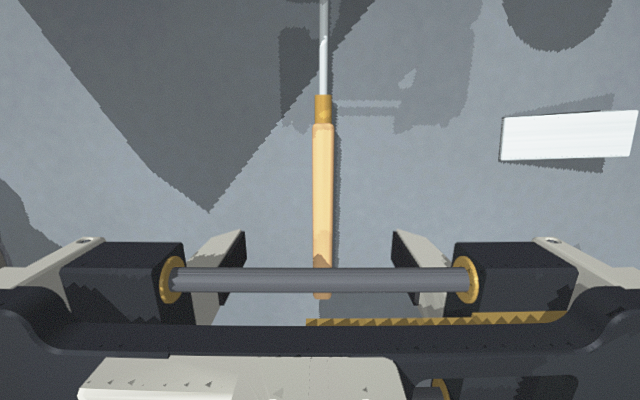

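Run:
```python
from h import *
d=dict(np.load('pics/w2.npz')); p,R=cur()
px=[[323,124],[322,298],[323,96],[324,5]]
for q,z in zip(px,(.026,.026,.02,.013)):
    P=onz(d,[q],z)[0]; T=R.inv().apply(P-p); print(q,P.round(4),'tool',T.round(4))
m=d['color']; hsv=cv2.cvtColor(m,cv2.COLOR_RGB2HSV)
for v in (130,160,190,220,250): 
    xs=np.where((hsv[v,250:400,1]>70)&(hsv[v,250:400,0]<25))[0]+250; c=(xs.min()+xs.max())/2; P=onz(d,[[xs.min(),v],[xs.max()+1,v]],.026); T=R.inv().apply(P-p); print(v,xs.min(),xs.max(),T.round(4)[:,:2].tolist())
```

```text
[323, 124] [ 0.5115 -0.1718  0.026 ] tool [0.0695 0.0056 0.1152]
[322, 298] [ 0.3958 -0.3285  0.026 ] tool [-0.1253  0.0053  0.1145]
[323, 96] [ 0.5267 -0.1511  0.02  ] tool [0.0951 0.0056 0.1213]
[324, 5] [ 0.5739 -0.0881  0.013 ] tool [0.1738 0.0064 0.1287]
130 312 333 [[0.0639, -0.0049], [0.0639, 0.0162]]
160 312 333 [[0.035, -0.0051], [0.0349, 0.0166]]
190 313 332 [[0.0043, -0.0043], [0.0042, 0.0161]]
220 313 332 [[-0.0285, -0.0045], [-0.0285, 0.0166]]
250 313 331 [[-0.0635, -0.0048], [-0.0636, 0.016]]
```

Emit:
send_rows --pt "0 0.0058 0.034 0 0 0 0" --pt "0 0 0.034 0 0 0 0" --pt "0 0 0.034 0 0 0 0" --pt "0 0 0.022 0 0 0 0" --pt "0 0 0.009 0 0 0 0"

```text
time: 3.92
tool_pos: [0.4702, -0.2258, 0.0047]
tool_rot: [-3.137, -0.004, 0.94]
contact_force: [-0.8, 0.4, -1.0]
opening: 0.0918
```

Emit:
send_rows --newtons 50 --pt "0 0 0.001 0 0 0 1" --pt "0 0 0 0 0 0 1" --pt "0 0 0 0 0 0 1" --pt "0 0 0 0 0 0 1" --pt "0 0 0 0 0 0 1"

```text
time: 4.33
tool_pos: [0.472, -0.2277, 0.0078]
tool_rot: [3.138, -0.004, 0.94]
contact_force: [0.4, -0.6, -0.5]
opening: 0.0627
```

Emit:
send_rows --newtons 60 --pt "0 0 0 0 0 0 1" --pt "0 0 0 0 0 0 1" --pt "0 0 0 0 0 0 1" --pt "0 0 0 0 0 0 1" --pt "0 0 0 0 0 0 1"

```text
time: 4.75
tool_pos: [0.4712, -0.2273, 0.0064]
tool_rot: [3.141, -0.004, 0.94]
contact_force: [-0.2, 0.6, -0.8]
opening: 0.0294
```

Emit:
send_rows --pt "0 0 0 0 0 0 1" --pt "0 0 0 0 0 0 1" --pt "0 0 0 0 0 0 1" --pt "0 0 0 0 0 0 1"

```text
time: 5.08
tool_pos: [0.4711, -0.2272, 0.0063]
tool_rot: [3.141, -0.004, 0.94]
contact_force: [-1.1, 0.7, 1.1]
opening: 0.0213
```

Run:
```python
from h import *
o=observe(); print(o)
```

```text
{'time': 5.0833, 'qpos': array([-0.59812201,  0.61958285,  1.77735236,  0.00523128,  0.74394937,
        0.02903867]), 'qvel': array([ 0.00059988, -0.00063012, -0.00048778, -0.00026758, -0.00151593,
       -0.00042886]), 'joint_efforts': array([-2.29415012e-02, -4.78210759e+01, -1.58749241e+01,  8.52632266e-02,
       -1.66593427e-01,  7.63261516e-03]), 'tool_pos': array([ 0.47110366, -0.22718886,  0.00628752]), 'tool_rot': array([ 3.14099464, -0.0035642 ,  0.93978879]), 'contact_force': array([-1.06929737,  0.71016785,  1.06237595]), 'torque': array([0.0184407 , 0.09804914, 0.02740829]), 'opening': 0.021298011021454618}
```

```bash
cat >> h.py <<'E'
RW=down(np.radians(103.8))
HK=np.array([.236,-.024,-.007])   # hook in tool frame
def tgt(x,y,z): # hook middle at window coords
    return world(x,y,z)-RW.apply(HK)
def hookwin():
    p,R=cur(); return (win(p+R.apply(HK))*1000).round(1), (win(p+R.apply([.230,-.04,-.007]))*1000).round(1), np.degrees(R.as_euler('xyz')).round(2)
E
python3 - <<'E'
from h import *
p,R=cur()
r=rows(p+[0,0,.08],R,2); 
r=rows(tgt(-.11,-.042,.302),RW,13,p+[0,0,.08],R); print(tgt(-.11,-.042,.302))
E
```

```text
[0.0001, 0.0, -0.04, 0.0, 0.0, 0.0]
[0.0001, 0.0, -0.04, 0.0, 0.0, 0.0]
[0.0263, 0.0036, -0.016, 0.0002, -0.0002, -0.0671]
[0.026, 0.0054, -0.016, 0.0002, -0.0002, -0.0671]
[0.0256, 0.0071, -0.016, 0.0002, -0.0002, -0.0671]
[0.0251, 0.0088, -0.016, 0.0002, -0.0002, -0.0671]
[0.0244, 0.0105, -0.016, 0.0002, -0.0002, -0.0671]
[0.0237, 0.0121, -0.016, 0.0002, -0.0002, -0.0671]
[0.0228, 0.0136, -0.016, 0.0002, -0.0002, -0.0671]
[0.0218, 0.0151, -0.016, 0.0002, -0.0002, -0.0671]
[0.0208, 0.0165, -0.016, 0.0002, -0.0002, -0.0671]
[0.0196, 0.0179, -0.016, 0.0002, -0.0002, -0.0671]
[0.0184, 0.0192, -0.016, 0.0002, -0.0002, -0.0671]
[0.017, 0.0203, -0.016, 0.0002, -0.0002, -0.0671]
[0.0156, 0.0214, -0.016, 0.0002, -0.0002, -0.0671]
[0.71047981 0.02108175 0.295     ]
```

Emit:
send_rows --pt "0 0 -0.03 0 0 0 1" --pt "0 0 -0.04 0 0 0 1" --pt "0 0 -0.04 0 0 0 1" --pt "0 0 -0.04 0 0 0 1" --pt "0.013 0.002 -0.03 0 0 -0.034 1"

```text
time: 5.5
tool_pos: [0.4796, -0.2196, 0.1896]
tool_rot: [3.138, -0.003, 0.972]
contact_force: [1.0, -0.3, -0.5]
opening: 0.0215
```

Run:
```python
from h import *
o=observe(); print(o['opening'],o['tool_pos'],o['contact_force'])
r=rows(tgt(-.11,-.042,.302),RW,13)
```

```text
0.02150813110275659 [ 0.4795686  -0.21961847  0.18964999] [ 1.03453631 -0.25271105 -0.49047425]
[0.0253, 0.0043, -0.008, 0.0004, -0.0001, -0.0646]
[0.025, 0.0059, -0.008, 0.0004, -0.0001, -0.0646]
[0.0246, 0.0075, -0.008, 0.0004, -0.0001, -0.0646]
[0.024, 0.0091, -0.008, 0.0004, -0.0001, -0.0646]
[0.0234, 0.0106, -0.008, 0.0004, -0.0001, -0.0646]
[0.0227, 0.0121, -0.008, 0.0004, -0.0001, -0.0646]
[0.0218, 0.0135, -0.008, 0.0004, -0.0001, -0.0646]
[0.0209, 0.0149, -0.0081, 0.0004, -0.0001, -0.0646]
[0.0199, 0.0162, -0.0081, 0.0004, -0.0001, -0.0646]
[0.0188, 0.0174, -0.0081, 0.0004, -0.0001, -0.0646]
[0.0177, 0.0186, -0.0081, 0.0004, -0.0001, -0.0646]
[0.0164, 0.0197, -0.0081, 0.0004, -0.0001, -0.0646]
[0.0151, 0.0207, -0.0081, 0.0004, -0.0001, -0.0646]
```

Emit:
send_rows --pt "0.0253 0.0043 -0.008 0 0 -0.0646 1" --pt "0.025 0.006 -0.008 0 0 -0.0646 1" --pt "0.0245 0.0075 -0.008 0 0 -0.0646 1" --pt "0.024 0.009 -0.008 0 0 -0.0646 1" --pt "0.0235 0.0105 -0.008 0 0 -0.0646 1"

```text
time: 5.92
tool_pos: [0.5692, -0.1247, 0.2271]
tool_rot: [3.14, -0.003, 1.3]
contact_force: [0.1, 0.1, -1.0]
opening: 0.0214
```

Emit:
send_rows --pt "0.0227 0.012 -0.008 0 0 -0.0646 1" --pt "0.0218 0.0135 -0.008 0 0 -0.0646 1" --pt "0.021 0.015 -0.008 0 0 -0.0646 1" --pt "0.02 0.0162 -0.008 0 0 -0.0646 1" --pt "0.019 0.0174 -0.008 0 0 -0.0646 1"

```text
time: 6.33
tool_pos: [0.6578, -0.0317, 0.2673]
tool_rot: [3.139, -0.002, 1.623]
contact_force: [-0.2, -0.1, -1.6]
opening: 0.0216
```

Emit:
send_rows --pt "0.0177 0.0186 -0.008 0 0 -0.0646 1" --pt "0.0164 0.0197 -0.008 0 0 -0.0646 1" --pt "0.015 0.0207 -0.008 0 0 -0.0646 1" --pt "0 0 0 0 0 0 1" --pt "0 0 0 0 0 0 1"

```text
time: 6.75
tool_pos: [0.7108, 0.0239, 0.2905]
tool_rot: [3.139, -0.002, 1.815]
contact_force: [-1.0, -1.1, -1.2]
opening: 0.0216
```

Run:
```python
from h import *
o=observe(); print(o['qpos'].round(2),o['contact_force'],hookwin())
t=snap('top','top3.png'); s=snap('scene','scene3.png')
np.savez('pics/top3.npz',**t);np.savez('pics/scene3.npz',**s)
p,R=cur()
pts=np.array([[.069,0,-.007],[.236,-.024,-.007],[.230,-.04,-.007],[.240,-.002,-.007]])
W=p+R.apply(pts)
for n,d,z in(('top',t,6),('scene',s,6)):
    q=proj(d,W); print(n,q.round(1).tolist()); x0=int(q[1,0])-50;y0=int(q[1,1])-40
    im=cv2.cvtColor(d['color'],cv2.COLOR_RGB2BGR)[y0:y0+90,x0:x0+120]
    im=cv2.resize(im,None,fx=6,fy=6,interpolation=cv2.INTER_CUBIC)
    for a in q: cv2.circle(im,tuple(((a-[x0,y0]+.5)*6).astype(int).tolist()),3,(0,0,255),-1)
    cv2.imwrite('pics/%s3c.png'%n,im)
```

```text
[-0.08  0.69  0.76  0.    1.68 -0.32] [-0.9544727  -1.13389114 -1.1935486 ] (array([[-107.4,  -42.2,  297.9]]), array([[-113.5,  -26.2,  297.8]]), array([ 1.7986e+02, -1.0000e-01,  1.0399e+02]))
top [[264.8, 168.4], [213.3, 187.0], [216.1, 191.6], [210.9, 180.5]]
scene [[377.2, 163.7], [385.2, 125.8], [379.6, 125.8], [392.5, 126.7]]
```

View pics/top3c.png

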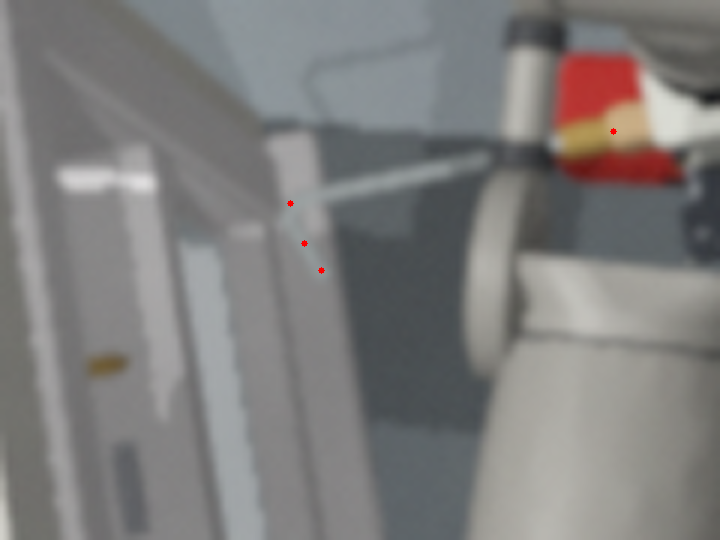

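View pics/scene3c.png

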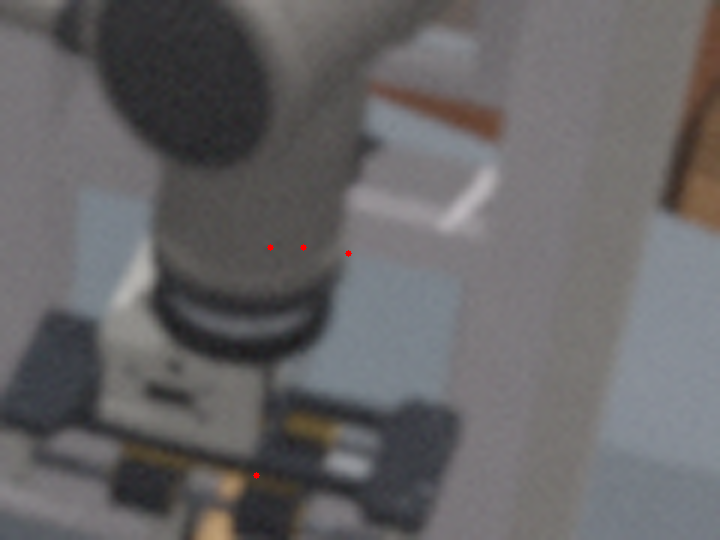

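Run:
```python
from h import *
t=dict(np.load('pics/top3.npz'))
x0=int(213.3)-50;y0=int(187.0)-40
g=t['color'][y0:y0+90,x0:x0+120]
px=np.array([[480,160],[400,177],[330,193],[280,220],[321,280],[105,365]])/6.+[x0-.5,y0-.5]
P=onz(t,px,.298); print((win(P)*1000).round(1).tolist())
W=win(P); v=(W[0]-W[2]); print('rod ang vs WX deg',np.degrees(np.arctan2(W[2,1]-W[0,1],W[2,0]-W[0,0])))
C=cloud(t); 
for p in px[:5].astype(int): print(p,(win(C[p[1],p[0]])*1000).round(0))
```

```text
[[-205.1, -65.3, 298.0], [-162.9, -65.3, 298.0], [-125.9, -64.6, 298.0], [-98.2, -56.1, 298.0], [-113.6, -20.7, 298.0], [2.8, -0.6, 298.0]]
rod ang vs WX deg 0.4843516008658759
[242 173] [[-204.  -65.  301.]]
[229 176] [[-163.  -65.  300.]]
[217 178] [[-124.  -67.  296.]]
[209 183] [[ -35. -124.   23.]]
[216 193] [[-113.  -22.  294.]]
```

Emit:
send_rows --pt "0.02 0 -0.005 0 0 0.005 1" --pt "0.028 0 0 0 0 0 1" --pt "0.028 0 0 0 0 0 1" --pt "0.025 0 0 0 0 0 1" --pt "0.013 0 0 0 0 0 1"

```text
time: 7.27
tool_pos: [0.682, 0.1351, 0.297]
tool_rot: [3.139, -0.002, 1.809]
contact_force: [-0.4, 0.4, -0.5]
opening: 0.0218
```

Emit:
send_rows --pt "0 0 0 0 0 0 1" --pt "0 0 0 0 0 0 1"

```text
time: 7.43
tool_pos: [0.6832, 0.1327, 0.2969]
tool_rot: [3.138, -0.001, 1.808]
contact_force: [0.4, 0.1, -0.7]
opening: 0.0216
```

```bash
cat > chk.py <<'E'
from h import *
import sys
k=sys.argv[1]
o=observe(); print(o['time'],o['opening'],o['contact_force'].round(1),o['torque'].round(2),hookwin())
t=snap('top'); s=snap('scene')
np.savez('pics/top%s.npz'%k,**t);np.savez('pics/scene%s.npz'%k,**s)
ims=[]
for n,d in(('top',t),('scene',s)):
    q=proj(d,world(0,0,.3))[0]; x0=int(q[0])-(25 if n=='top' else 35);y0=int(q[1])-28
    im=cv2.cvtColor(d['color'],cv2.COLOR_RGB2BGR)[y0:y0+55,x0:x0+72]
    ims.append(cv2.resize(im,None,fx=5.5,fy=8,interpolation=cv2.INTER_CUBIC) if 0 else cv2.resize(im,None,fx=5.5,fy=5.5,interpolation=cv2.INTER_CUBIC)); print(n,x0,y0)
cv2.imwrite('pics/chk%s.png'%k,np.hstack(ims))
E
python3 chk.py 4
```

```text
7.4333 0.021638354737778403 [ 0.4  0.1 -0.7] [-0.03 -0.14 -0.  ] (array([[  5. , -42.9, 304. ]]), array([[ -0.9, -26.9, 304. ]]), array([ 1.7982e+02, -5.0000e-02,  1.0362e+02]))
top 155 179
scene 347 73
```

View pics/chk4.png

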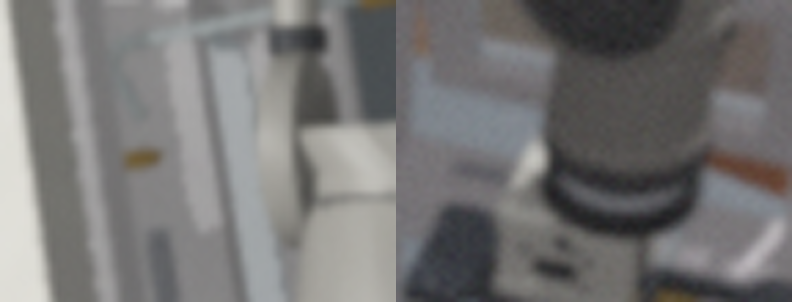

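Emit:
send_rows --pt "0 -0.01 0 0 0 0 1" --pt "0 -0.01 0 0 0 0 1" --pt "0 -0.008 0 0 0 0 1" --pt "0 -0.006 0 0 0 0 1" --pt "0 -0.004 0 0 0 0 1"

```text
time: 7.95
tool_pos: [0.6465, 0.123, 0.2969]
tool_rot: [3.138, -0.001, 1.807]
contact_force: [0.1, 0.0, -1.5]
opening: 0.0213
```

```bash
python3 chk.py 5
```

```text
7.95 0.021256963245327908 [ 0.1  0.  -1.5] [-0.1  -0.07 -0.02] (array([[  4.4,  -5.3, 304.2]]), array([[ -1.6,  10.7, 304.1]]), array([ 1.7978e+02, -8.0000e-02,  1.0351e+02]))
top 155 179
scene 347 73
```

View pics/chk5.png

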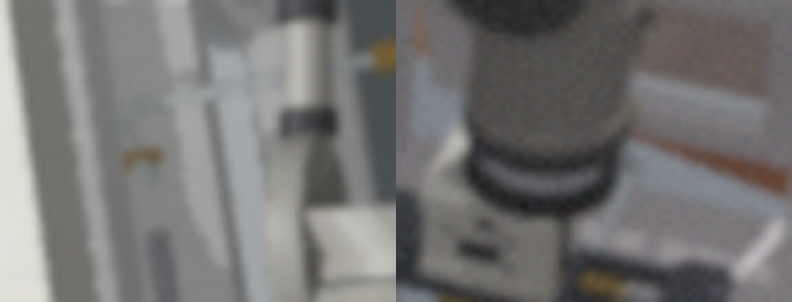

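Emit:
send_rows --pt "-0.002 -0.006 0 0 0 0 1" --pt "-0.001 -0.005 0 0 0 0 1" --pt "-0.001 -0.003 0 0 0 0 1" --pt "0 0 0 0 0 0 1"

```text
time: 8.38
tool_pos: [0.6333, 0.1169, 0.2968]
tool_rot: [3.139, -0.001, 1.808]
contact_force: [0.1, -0.2, -0.1]
opening: 0.0216
```

```bash
python3 chk.py 6
```

```text
8.3833 0.021591270241990073 [ 0.1 -0.2 -0.1] [-0.   -0.12  0.06] (array([[  1.5,   9.3, 304. ]]), array([[ -4.4,  25.3, 304. ]]), array([ 1.7983e+02, -8.0000e-02,  1.0360e+02]))
top 155 179
scene 347 73
```

View pics/chk6.png

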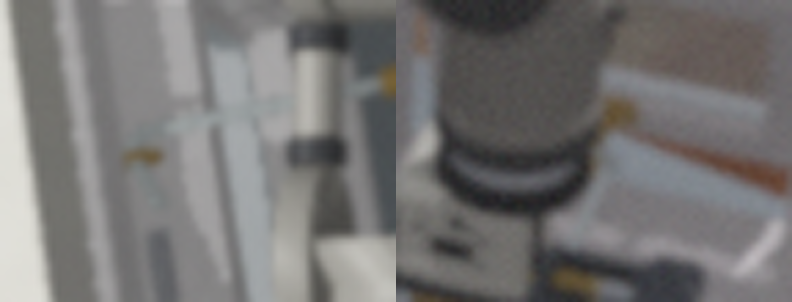

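Emit:
send_rows --pt "-0.004 0 0 0 0 0 1" --pt "-0.004 0 0 0 0 0 1" --pt "-0.004 0 0 0 0 0 1" --pt "-0.004 0 0 0 0 0 1" --pt "-0.004 0 0 0 0 0 1"

```text
time: 8.9
tool_pos: [0.6385, 0.098, 0.2965]
tool_rot: [3.138, -0.003, 1.809]
contact_force: [-1.0, 3.4, -0.8]
opening: 0.0215
```

```bash
python3 chk.py 7
```

```text
8.9 0.021532093092443375 [-1.   3.4 -0.8] [ 0.83  0.14 -0.03] (array([[-18.1,   8.9, 304.1]]), array([[-24. ,  24.9, 304. ]]), array([ 1.7982e+02, -1.5000e-01,  1.0364e+02]))
top 155 179
scene 347 73
```

View pics/chk7.png

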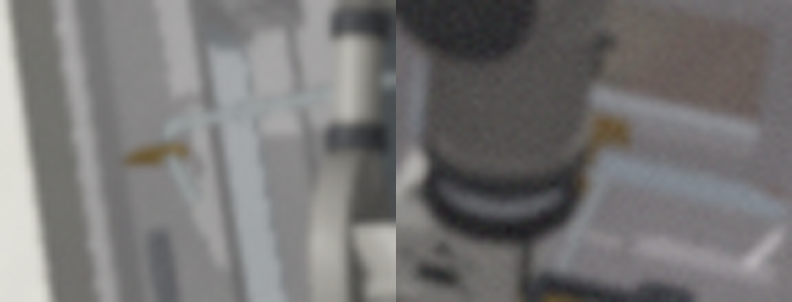

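Emit:
send_rows --pt "-0.004 0 0 0 0 0 1" --pt "-0.004 0 0 0 0 0 1" --pt "-0.004 0 0 0 0 0 1" --pt "-0.004 0 0 0 0 0 1" --pt "-0.004 0 0 0 0 0 1"

```text
time: 9.42
tool_pos: [0.6432, 0.0784, 0.2967]
tool_rot: [3.138, -0.002, 1.809]
contact_force: [-2.2, 4.7, -0.6]
opening: 0.0215
```

Emit:
send_rows --pt "-0.003 0 0 0 0 0 1" --pt "-0.003 0 0 0 0 0 1" --pt "-0.002 0 0 0 0 0 1" --pt "-0.002 0 0 0 0 0 1"

```text
time: 9.75
tool_pos: [0.6455, 0.0688, 0.2967]
tool_rot: [3.138, -0.002, 1.809]
contact_force: [-2.4, 5.2, 1.3]
opening: 0.0213
```

```bash
python3 chk.py 8
```

```text
9.75 0.021281565715099742 [-2.4  5.2  1.3] [1.28 0.4  0.17] (array([[-48.1,   9. , 304.2]]), array([[-54.1,  25. , 304.1]]), array([ 1.7980e+02, -1.3000e-01,  1.0363e+02]))
top 155 179
scene 347 73
```

View pics/chk8.png

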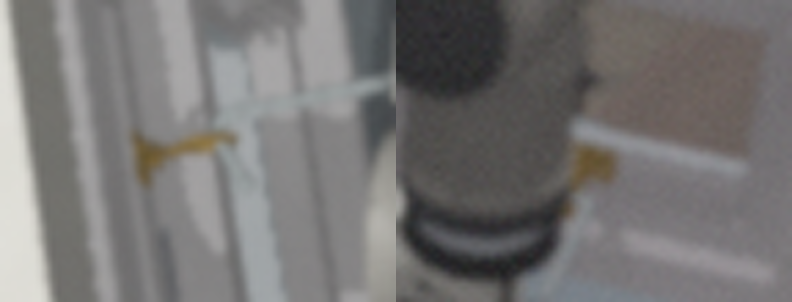

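Emit:
send_rows --pt "-0.0015 0 0 0 0 0 1" --pt "-0.0015 0 0 0 0 0 1" --pt "-0.0015 0 0 0 0 0 1" --pt "-0.0015 0 0 0 0 0 1"

```text
time: 10.18
tool_pos: [0.6459, 0.0669, 0.2961]
tool_rot: [3.139, -0.009, 1.811]
contact_force: [-6.3, 18.2, -0.3]
opening: 0.0215
```

Emit:
send_rows --pt "-0.0015 0 0 0 0 0 1" --pt "-0.0015 0 0 0 0 0 1"

```text
time: 10.35
tool_pos: [0.6466, 0.0642, 0.2961]
tool_rot: [3.14, -0.008, 1.812]
contact_force: [-5.1, 15.4, 0.6]
opening: 0.0215
```

Emit:
send_rows --pt "-0.0015 0 0 0 0 0 1" --pt "-0.0015 0 0 0 0 0 1"

```text
time: 10.52
tool_pos: [0.6477, 0.06, 0.2963]
tool_rot: [3.139, -0.006, 1.811]
contact_force: [-4.1, 10.1, 0.7]
opening: 0.0219
```

```bash
python3 chk.py 9
```

```text
10.5167 0.02187286318038545 [-4.1 10.1  0.7] [2.17 0.64 0.1 ] (array([[-57.2,   9.6, 304.6]]), array([[-63.2,  25.6, 304.5]]), array([179.85,  -0.35, 103.77]))
top 155 179
scene 347 73
```

Emit:
send_rows --pt "-0.001 0 0 0 0 0 1" --pt "-0.001 0 0 0 0 0 1"

```text
time: 10.78
tool_pos: [0.6485, 0.0566, 0.2965]
tool_rot: [3.139, -0.004, 1.81]
contact_force: [-2.9, 6.8, 1.1]
opening: 0.0213
```

Emit:
send_rows --pt "-0.001 0 0 0 0 0 1" --pt "-0.001 0 0 0 0 0 1"

```text
time: 10.95
tool_pos: [0.6486, 0.0558, 0.2964]
tool_rot: [3.139, -0.006, 1.811]
contact_force: [-5.4, 14.0, 0.5]
opening: 0.0216
```

Emit:
send_rows --pt "-0.001 0 0 0 0 0 1" --pt "-0.001 0 0 0 0 0 1"

```text
time: 11.12
tool_pos: [0.6486, 0.0556, 0.2961]
tool_rot: [3.14, -0.009, 1.812]
contact_force: [-6.4, 20.2, 0.7]
opening: 0.0214
```

```bash
python3 chk.py 10
```

```text
11.1167 0.021370678796830984 [-6.4 20.2  0.7] [3.67 0.98 0.04] (array([[-61.8,   9.9, 305.2]]), array([[-67.8,  25.9, 305.1]]), array([179.88,  -0.53, 103.81]))
top 155 179
scene 347 73
```

View pics/chk10.png

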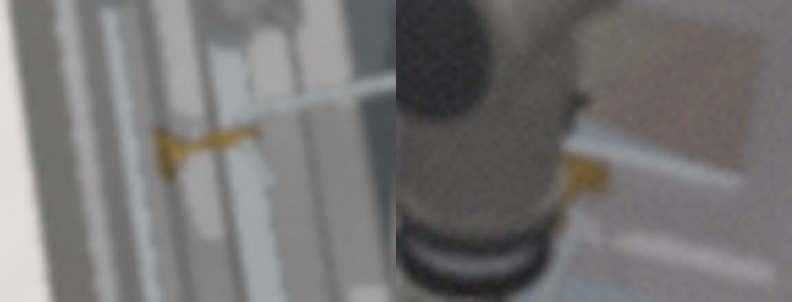

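Emit:
send_rows --pt "0.003 0 0 0 0 0 1" --pt "0.002 0 0 0 0 0 1" --pt "0.002 0 0 0 0 0 1" --pt "0.002 0 0 0 0 0 1"

```text
time: 11.55
tool_pos: [0.6481, 0.059, 0.2964]
tool_rot: [3.138, 0.001, 1.807]
contact_force: [-1.1, 0.2, -0.5]
opening: 0.0216
```

```bash
python3 chk.py 11
```

```text
11.55 0.02155787942410367 [-1.1  0.2 -0.5] [-0.07 -0.12 -0.  ] (array([[-58.2,   8.6, 303.2]]), array([[-64.2,  24.7, 303.1]]), array([1.7980e+02, 3.0000e-02, 1.0356e+02]))
top 155 179
scene 347 73
```

View pics/chk11.png

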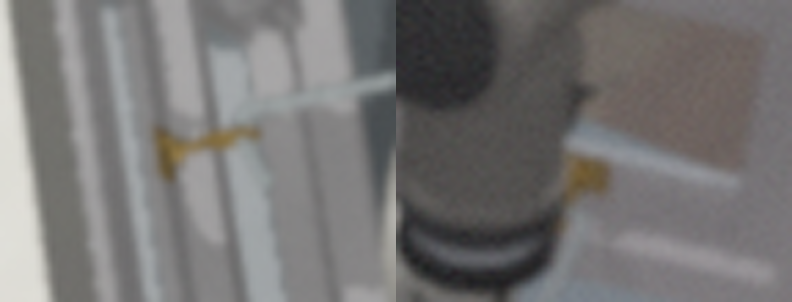

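Emit:
send_rows --pt "0.003 0 0 0 0 0 1" --pt "0.001 0.005 0 0 0 0 1" --pt "0.001 0.005 0 0 0 0 1" --pt "0.001 0.005 0 0 0 0 1"

```text
time: 11.98
tool_pos: [0.6615, 0.0694, 0.2966]
tool_rot: [3.138, -0.001, 1.808]
contact_force: [-0.6, 0.3, -0.6]
opening: 0.0218
```

Emit:
send_rows --pt "0.001 0.005 0 0 0 0 1" --pt "0.001 0.005 0 0 0 0 1" --pt "0.001 0.005 0 0 0 0 1"

```text
time: 12.23
tool_pos: [0.6753, 0.0761, 0.2964]
tool_rot: [3.138, -0.002, 1.809]
contact_force: [1.0, -0.8, -1.1]
opening: 0.0217
```

```bash
python3 chk.py 12
```

```text
12.2333 0.021675614056976364 [ 1.  -0.8 -1.1] [-0.04 -0.14 -0.04] (array([[-48.1, -21.7, 303.7]]), array([[-54.1,  -5.6, 303.7]]), array([ 1.7982e+02, -9.0000e-02,  1.0363e+02]))
top 155 179
scene 347 73
```

View pics/chk12.png

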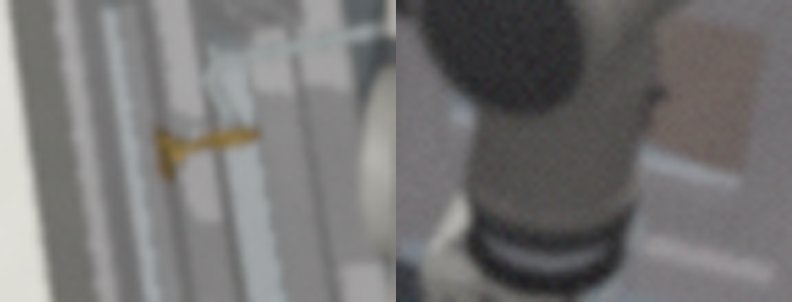

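Emit:
send_rows --pt "0 0.008 0 0 0 0 1" --pt "0 0.01 0 0 0 0 1" --pt "0 0.012 0 0 0 0 1" --pt "0 0 0 0 0 0 1"

```text
time: 12.67
tool_pos: [0.705, 0.0831, 0.2959]
tool_rot: [3.138, -0.002, 1.809]
contact_force: [0.8, 0.5, -1.1]
opening: 0.0212
```

```bash
python3 chk.py 13
```

```text
12.6667 0.02124397147730891 [ 0.8  0.5 -1.1] [ 0.04 -0.15  0.02] (array([[-48.4, -52.1, 303.2]]), array([[-54.3, -36.1, 303.1]]), array([ 1.7982e+02, -1.0000e-01,  1.0363e+02]))
top 155 179
scene 347 73
```

View pics/chk13.png

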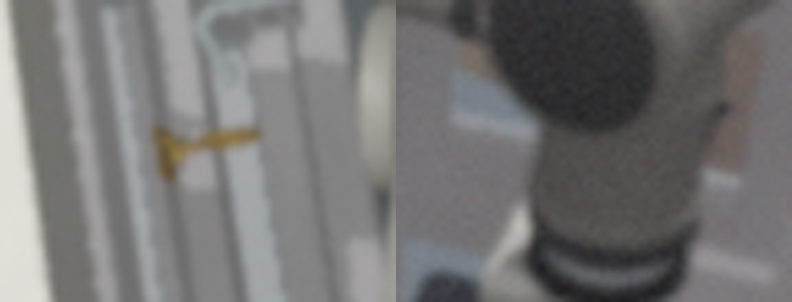

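Emit:
send_rows --pt "-0.015 0 0 0 0 0 1" --pt "-0.025 0 0 0 0 0 1" --pt "-0.03 0 0 0 0 0 1" --pt "-0.03 0 0 0 0 0 1" --pt "-0.03 0 0 0 0 0 1"

```text
time: 13.18
tool_pos: [0.7342, -0.0458, 0.2972]
tool_rot: [3.138, -0.001, 1.808]
contact_force: [-0.0, -0.2, -0.6]
opening: 0.0216
```

Run:
```python
from h import *
p,R=cur(); print(p,hookwin())
rows([.471,-.227,.19],down(.94),15)
```

```text
[ 0.73417377 -0.04575655  0.29718254] (array([[-180.5,  -49.8,  304.3]]), array([[-186.4,  -33.8,  304.3]]), array([ 1.7980e+02, -6.0000e-02,  1.0362e+02]))
[-0.0076, -0.0199, 0.0071, 0.0002, -0.0002, 0.0579]
[-0.0088, -0.0194, 0.0071, 0.0002, -0.0002, 0.0579]
[-0.0099, -0.0189, 0.0071, 0.0002, -0.0002, 0.0579]
[-0.0109, -0.0183, 0.0071, 0.0002, -0.0002, 0.0579]
[-0.012, -0.0176, 0.0071, 0.0002, -0.0002, 0.0579]
[-0.013, -0.0169, 0.0071, 0.0002, -0.0002, 0.0579]
[-0.0139, -0.0161, 0.0071, 0.0002, -0.0002, 0.0579]
[-0.0148, -0.0153, 0.0071, 0.0002, -0.0002, 0.0579]
[-0.0157, -0.0144, 0.0071, 0.0002, -0.0002, 0.0579]
[-0.0165, -0.0135, 0.0071, 0.0002, -0.0002, 0.0579]
[-0.0173, -0.0125, 0.0071, 0.0002, -0.0002, 0.0579]
[-0.018, -0.0115, 0.0071, 0.0002, -0.0002, 0.0579]
[-0.0186, -0.0104, 0.0071, 0.0002, -0.0002, 0.0579]
[-0.0192, -0.0093, 0.0071, 0.0002, -0.0002, 0.0579]
[-0.0197, -0.0082, 0.0071, 0.0002, -0.0002, 0.0579]
```

Emit:
send_rows --pt "-0.0076 -0.02 0.007 0 0 0.058 1" --pt "-0.009 -0.0194 0.007 0 0 0.058 1" --pt "-0.01 -0.019 0.007 0 0 0.058 1" --pt "-0.011 -0.0183 0.007 0 0 0.058 1" --pt "-0.012 -0.0176 0.007 0 0 0.058 1"

```text
time: 13.6
tool_pos: [0.6451, -0.106, 0.2611]
tool_rot: [3.139, -0.002, 1.515]
contact_force: [0.7, -1.1, -0.3]
opening: 0.0212
```

Emit:
send_rows --pt "-0.013 -0.017 0.007 0 0 0.058 1" --pt "-0.014 -0.016 0.007 0 0 0.058 1" --pt "-0.015 -0.0153 0.007 0 0 0.058 1" --pt "-0.0157 -0.0144 0.007 0 0 0.058 1" --pt "-0.0165 -0.0135 0.007 0 0 0.058 1"

```text
time: 14.02
tool_pos: [0.5573, -0.1661, 0.226]
tool_rot: [3.139, -0.003, 1.225]
contact_force: [-0.7, -0.0, -1.9]
opening: 0.0216
```

Emit:
send_rows --pt "-0.0173 -0.0125 0.007 0 0 0.058 1" --pt "-0.018 -0.0115 0.007 0 0 0.058 1" --pt "-0.0186 -0.0104 0.007 0 0 0.058 1" --pt "-0.019 -0.0093 0.007 0 0 0.058 1" --pt "-0.0197 -0.008 0.007 0 0 0.058 1"

```text
time: 14.43
tool_pos: [0.4698, -0.2262, 0.1906]
tool_rot: [3.14, -0.003, 0.935]
contact_force: [0.6, -0.5, -0.7]
opening: 0.0219
```

Run:
```python
from h import *
p,R=cur(); print(p,R.as_euler('xyz'))
rows([.471,-.227,.008],down(.94),6)
```

```text
[ 0.46976473 -0.22619966  0.19059208] [ 3.1397666  -0.0032044   0.93523913]
[-0.0001, 0.0002, 0.0304, 0.0003, -0.0005, -0.0008]
[-0.0001, 0.0002, 0.0304, 0.0003, -0.0005, -0.0008]
[-0.0001, 0.0002, 0.0304, 0.0003, -0.0005, -0.0008]
[-0.0, 0.0002, 0.0304, 0.0003, -0.0005, -0.0008]
[-0.0, 0.0002, 0.0304, 0.0003, -0.0005, -0.0008]
[-0.0, 0.0002, 0.0304, 0.0003, -0.0005, -0.0008]
```

Emit:
send_rows --pt "0 0 0.038 0 0 0 1" --pt "0 0 0.038 0 0 0 1" --pt "0 0 0.038 0 0 0 1" --pt "0 0 0.035 0 0 0 1" --pt "0 0 0.022 0 0 0 1"

```text
time: 14.85
tool_pos: [0.4698, -0.2246, 0.0168]
tool_rot: [-3.139, -0.003, 0.938]
contact_force: [-0.2, 0.5, -0.9]
opening: 0.0212
```

Emit:
send_rows --pt "0 0 0.006 0 0 0 1" --pt "0 0 0.003 0 0 0 1" --pt "0 0 0 0 0 0 1"

```text
time: 15.1
tool_pos: [0.4722, -0.2254, 0.0111]
tool_rot: [3.14, -0.004, 0.938]
contact_force: [0.0, -0.6, -0.6]
opening: 0.0217
```

Run:
```python
from h import *
o=observe(); print(o['tool_pos'],o['contact_force'],o['torque'])
s=snap('scene','scene14.png'); cv2.imwrite('pics/s14.png',cv2.resize(cv2.imread('pics/scene14.png')[190:300,190:350],None,fx=4.5,fy=4.5,interpolation=cv2.INTER_CUBIC))
```

```text
[ 0.47221159 -0.22536139  0.0111086 ] [ 0.00431244 -0.62180172 -0.61525523] [-0.00181968 -0.00482188 -0.00550654]
```

View pics/s14.png

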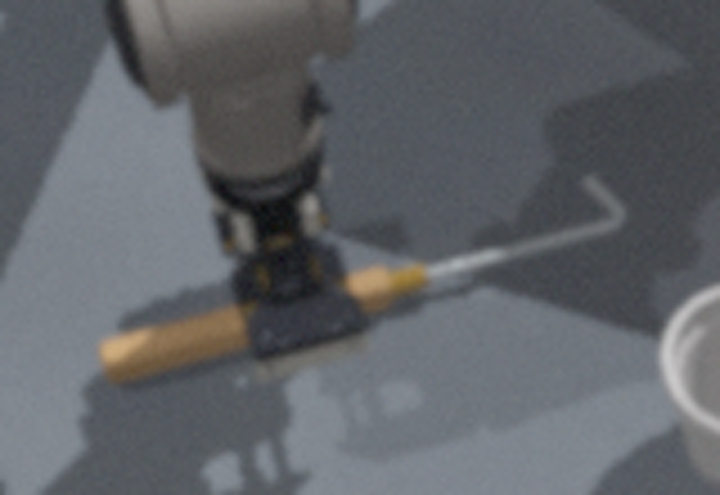

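Just above the shelf and level. I lower the last few millimetres until touch.

Emit:
send_rows --pt "0 0 0.002 0 0 0 1" --pt "0 0 0.002 0 0 0 1" --pt "0 0 0 0 0 0 1"

```text
time: 15.4
tool_pos: [0.4724, -0.2249, 0.0071]
tool_rot: [3.139, -0.004, 0.939]
contact_force: [-0.3, 0.2, -1.1]
opening: 0.0219
```

Emit:
send_rows --pt "0 0 0.001 0 0 0 1" --pt "0 0 0 0 0 0 1"

```text
time: 15.57
tool_pos: [0.4724, -0.2249, 0.0063]
tool_rot: [3.139, -0.004, 0.939]
contact_force: [-0.2, 0.1, 4.6]
opening: 0.0217
```

Emit:
send_rows --pt "0 0 0 0 0 0 0.9" --pt "0 0 0 0 0 0 0.6" --pt "0 0 0 0 0 0 0.3" --pt "0 0 0 0 0 0 0" --pt "0 0 0 0 0 0 0"

```text
time: 15.98
tool_pos: [0.4721, -0.2247, 0.0053]
tool_rot: [3.141, -0.004, 0.939]
contact_force: [0.5, -0.6, -0.3]
opening: 0.0437
```

Emit:
send_rows --pt "0 0 0 0 0 0 0" --pt "0 0 0 0 0 0 0" --pt "0 0 0 0 0 0 0" --pt "0 0 0 0 0 0 0" --pt "0 0 0 0 0 0 0"

```text
time: 16.4
tool_pos: [0.472, -0.2247, 0.0053]
tool_rot: [3.141, -0.004, 0.939]
contact_force: [0.1, 0.7, -0.3]
opening: 0.0772
```

Emit:
send_rows --pt "0 0 -0.02 0 0 0 0" --pt "0 0 -0.035 0 0 0 0" --pt "0 0 -0.04 0 0 0 0" --pt "0 0 -0.04 0 0 0 0" --pt "0 0 -0.04 0 0 0 0"

```text
time: 16.82
tool_pos: [0.4711, -0.2248, 0.1821]
tool_rot: [3.141, -0.004, 0.939]
contact_force: [0.3, -0.8, -0.3]
opening: 0.0916
```

Emit:
send_rows --pt "-0.03 0.025 -0.01 0 0 0 0" --pt "-0.03 0.025 0 0 0 0 0" --pt "-0.03 0.025 0 0 0 0 0" --pt "-0.02 0.01 0 0 0 0 0" --pt "0 0 0 0 0 0 0"

```text
time: 17.23
tool_pos: [0.474, -0.3685, 0.1895]
tool_rot: [3.14, -0.002, 0.935]
contact_force: [-0.9, 1.2, 0.4]
opening: 0.0919
```

```bash
python3 - <<'E'
from h import *
o=observe(); print(o['tool_pos'],o['opening'],o['contact_force'])
for n in('scene','top'):
    d=snap(n,n+'15.png'); np.savez('pics/%s15.npz'%n,**d)
    a=dict(np.load('pics/%s0.npz'%n)); C0=cloud(a)
    hsv=lambda q:cv2.cvtColor(q['color'],cv2.COLOR_RGB2HSV)
    h=hsv(d); C=cloud(d)
    w=(C[...,1]>.12)&(C[...,2]>.27)&(C[...,2]<.5)&(C[...,0]>.3)&(C[...,0]<.85)
    b=(h[...,0]>12)&(h[...,0]<30)&(h[...,1]>90)&w
    if b.any(): print(n,'brass',(win(C[b])*1000).round(0).min(0),(win(C[b])*1000).max(0).round(0))
    W=win(C[w])*1000; k=(abs(W[:,1])<100)&(W[:,2]<320)&(W[:,2]>280); print('sash rail x',np.percentile(W[k,0],[5,50,95]))
E
cd pics; python3 -c "
import cv2;a=cv2.imread('scene15.png');cv2.imwrite('s15w.png',cv2.resize(a[0:200,310:470],None,fx=3,fy=3,interpolation=2))"
```

```text
[ 0.47401249 -0.36851299  0.18949952] 0.09193704776644428 [-0.9455578   1.22310546  0.40341979]
scene brass [-72. -11. 292.] [ -8.  10. 324.]
sash rail x [-19.93417504  -8.50235531   2.25487535]
top brass [-65. -10. 288.] [-12.  12. 323.]
sash rail x [-32.11281405  -6.89538018   0.91619754]
```

View pics/scene15.png

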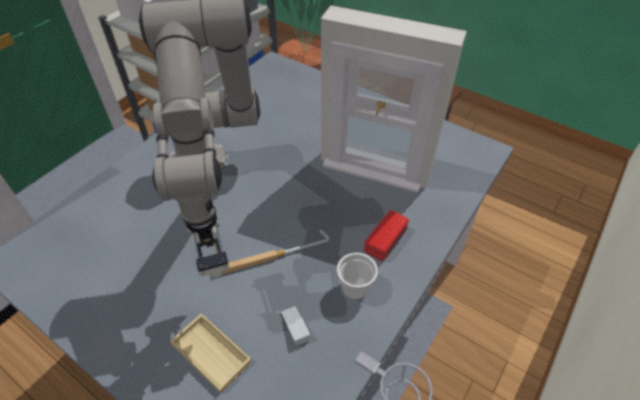

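View pics/s15w.png

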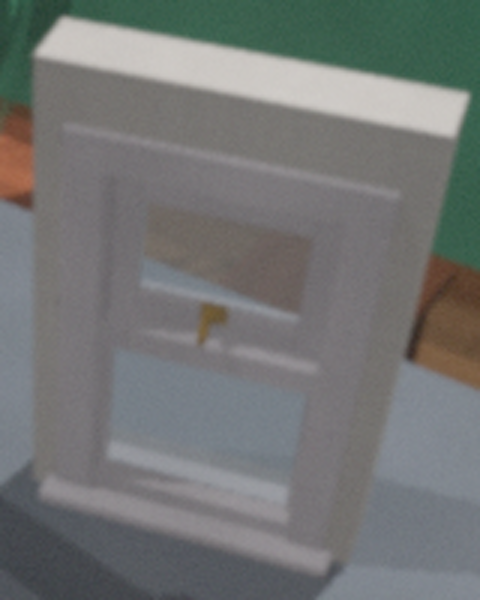

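View pics/top15.png

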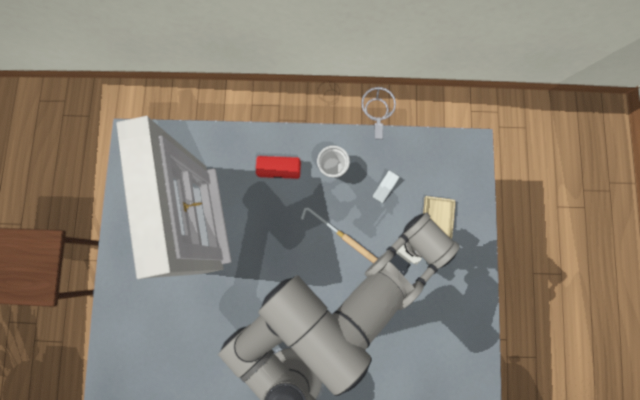

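The sash looks shut: the eye is at about (382,106) in the scene view and the sash is flush in its frame. The pole lies flat where it began. I take a close look with the wrist camera, for a precise angle, before handing in.

Run:
```python
from h import *
M=np.load('M.npy')
yaw=np.radians(13.8); Rl=down(yaw)*Ro.from_rotvec([0.87,0,0])
cam=world(-.27,-.09,.40); pt=cam-Rl.apply(M[:3,3])
p,R=cur()
print(pt); rows(pt,Rl,18)
```

```text
[0.60906182 0.19917948 0.29906283]
[0.0297, -0.0125, -0.006, 0.0462, 0.0166, 0.0362]
[0.0293, -0.0138, -0.0049, 0.0462, 0.0166, 0.0362]
[0.0288, -0.0151, -0.0037, 0.0462, 0.0166, 0.0362]
[0.0283, -0.0163, -0.0025, 0.0462, 0.0166, 0.0362]
[0.0277, -0.0174, -0.0013, 0.0462, 0.0166, 0.0362]
[0.0271, -0.0184, 0.0, 0.0462, 0.0166, 0.0362]
[0.0264, -0.0193, 0.0013, 0.0462, 0.0166, 0.0362]
[0.0257, -0.0202, 0.0027, 0.0462, 0.0166, 0.0362]
[0.0249, -0.021, 0.004, 0.0462, 0.0166, 0.0362]
[0.024, -0.0216, 0.0054, 0.0462, 0.0166, 0.0362]
[0.0231, -0.0222, 0.0068, 0.0462, 0.0166, 0.0362]
[0.0222, -0.0227, 0.0083, 0.0462, 0.0166, 0.0362]
[0.0212, -0.023, 0.0097, 0.0462, 0.0166, 0.0362]
[0.0202, -0.0233, 0.0111, 0.0462, 0.0166, 0.0362]
[0.0191, -0.0235, 0.0125, 0.0462, 0.0166, 0.0362]
[0.0181, -0.0235, 0.0139, 0.0462, 0.0166, 0.0362]
[0.017, -0.0235, 0.0153, 0.0462, 0.0166, 0.0362]
[0.0159, -0.0234, 0.0166, 0.0462, 0.0166, 0.0362]
```

Emit:
send_rows --pt "0.03 -0.0125 -0.006 0.046 0.0166 0.036 0" --pt "0.0293 -0.014 -0.005 0.046 0.0166 0.036 0" --pt "0.029 -0.015 -0.0037 0.046 0.0166 0.036 0" --pt "0.0283 -0.0163 -0.0025 0.046 0.0166 0.036 0" --pt "0.0277 -0.0174 -0.0013 0.046 0.0166 0.036 0"

```text
time: 17.75
tool_pos: [0.5124, -0.2038, 0.2211]
tool_rot: [-2.902, -0.065, 0.75]
contact_force: [0.5, -0.1, -0.1]
opening: 0.0918
```

Emit:
send_rows --pt "0.027 -0.0184 0 0.046 0.0166 0.036 0" --pt "0.0264 -0.0193 0.0013 0.046 0.0166 0.036 0" --pt "0.0257 -0.02 0.0027 0.046 0.0166 0.036 0" --pt "0.025 -0.021 0.004 0.046 0.0166 0.036 0" --pt "0.024 -0.0216 0.0054 0.046 0.0166 0.036 0"

```text
time: 18.17
tool_pos: [0.549, -0.0472, 0.2514]
tool_rot: [-2.657, -0.079, 0.553]
contact_force: [-0.2, -0.8, 0.2]
opening: 0.0915
```

Emit:
send_rows --pt "0.023 -0.0222 0.0068 0.046 0.0166 0.036 0" --pt "0.0222 -0.0227 0.0083 0.046 0.0166 0.036 0" --pt "0.0212 -0.023 0.0097 0.046 0.0166 0.036 0" --pt "0.02 -0.0233 0.011 0.046 0.0166 0.036 0" --pt "0.01 -0.01 0.01 0.04 0.0166 0.036 0"

```text
time: 18.58
tool_pos: [0.5819, 0.0965, 0.2756]
tool_rot: [-2.421, -0.047, 0.36]
contact_force: [-0.0, -0.3, -1.1]
opening: 0.092
```

Emit:
send_rows --pt "0 0 0 0 0 0 0" --pt "0 0 0 0 0 0 0" --pt "0 0 0 0 0 0 0"

```text
time: 18.83
tool_pos: [0.5817, 0.0917, 0.2739]
tool_rot: [-2.424, -0.046, 0.359]
contact_force: [-0.1, -0.1, 0.4]
opening: 0.0917
```

Run:
```python
from h import *
d=snap('wrist','w16.png'); C=cloud(d); W=win(C.reshape(-1,3))*1000
ok=d['range_z'].ravel()>0
def fit(a):
    P=W[a]; A=np.c_[P[:,2],np.ones(len(P))]; x=P[:,0]
    for _ in range(5):
        c=np.linalg.lstsq(A,x,rcond=None)[0]; r=x-A@c; k=abs(r)<2.5; A=A[k];x=x[k]
    return c,len(x)
for y0,y1 in((-110,-30),(30,110)):
  for z0,z1 in((278,305),(285,320)):
    a=ok&(W[:,1]>y0)&(W[:,1]<y1)&(W[:,2]>z0)&(W[:,2]<z1)&(abs(W[:,0]+12)<9); print(y0,z0,a.sum(),np.percentile(W[a,0],[10,50,90]))
a=ok&(abs(W[:,1])>95)&(abs(W[:,1])<114)&(W[:,2]>285)&(W[:,2]<430)&(abs(W[:,0]+10)<14); print('stile fit x=a z+b',fit(a), np.median(W[a,0]))
a=ok&(abs(W[:,0]+39)<8)&(W[:,2]>280)&(W[:,2]<430)&(abs(W[:,1])>122); print('facing',fit(a),np.median(W[a,0]))
print(observe()['contact_force'])
```

```text
-110 278 2638 [-11.92733785 -10.68672228  -9.0310867 ]
-110 285 2482 [-11.95097228 -10.62903816  -8.52676242]
30 278 1696 [-11.026796    -9.93109301  -8.50733178]
30 285 1608 [-10.89928915  -9.74855304  -8.15549539]
stile fit x=a z+b (array([ 1.00360225e-02, -1.35845218e+01]), 3950) -10.10201249360973
facing (array([ -0.03605721, -27.02815308]), 84) -37.574927922039215
[1.10629976 0.49672183 0.41932347]
```

View pics/w16.png

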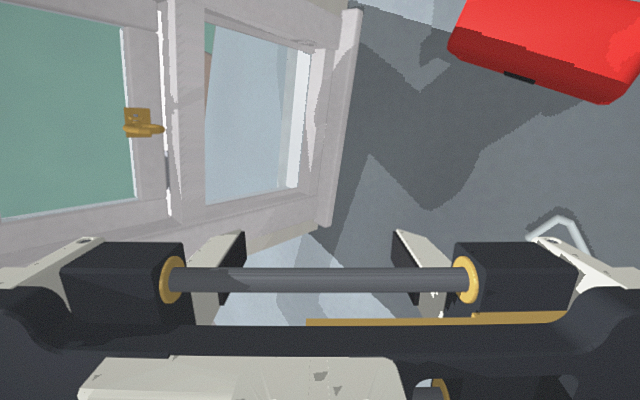

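The sash stile is vertical to within 0.01 rad and about 2 mm of its shut position, so I hand the job in.

```bash
python3 -c "
from h import *
print(workorder.hand_in())"
```

```text
the job is handed in; nothing more can be done
None
```

I shut the window with the pole, unhooked it, laid it back flat on the shelf where it began, and handed the job in at about 19 s of the 59 s allowed.

- **Closing:** I passed the crook through the ring without any contact force showing, then drew the sash in at about 5 N. The pull rose to about 19 N at the catch and eased again. I drew it on to its stop, where the pull reached about 21 N with no further movement.
- **Window after letting go:** a wrist-camera check from close up measured the sash at its shut angle to within 0.01 rad and its room face about 2 mm from where I expected it.
- **Pole and other things:** I lowered the pole until the shelf took about 4.6 N before releasing it. The last scene and top pictures show it flat and clear, and the pot, glasses box, door wedge and key tray look unmoved. I judged that by eye and did not measure it. In the top picture the arm hid part of the tray.
- **Small disagreement:** my first estimate of the ring's position from the top and scene cameras was about 4 mm off the wrist camera's. I used the wrist camera's position.

At hand-in the gripper was open and touching nothing.

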